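# Fit the stone indent and put the carving tools away

### The arm

A 7-joint arm with a two-finger parallel gripper is mounted at the origin on the work surface. World frame = base frame: x ahead of the robot, y to its left, z up, the work surface at z = 0. Lengths are in m, angles in rad, forces in N, time in s.
With the tool pointing down it reaches from about 0.4 to 0.85 m from the base axis. Payload 4.5 kg.
Tool frame: the origin (TCP) lies midway between the tips of the shut fingers; the grasp point (between the pads) lies 19 mm behind it; z points along the fingers, y is the line along which they close (so a half turn about z gives the same grasp; the last joint's range is limited). The gripper opens to 88 mm and grips with 3 to 60 N. Pads are 18 mm wide; open, the fingers measure 123 mm over their backs; the gripper's body (75 mm by 187 mm) begins 45 mm behind the grasp point.
Start: joints at [1.137, 0.689, -0.195, 1.565, 0.157, 0.902, -0.215], TCP at [0.282, -0.558, 0.239] pointing down, gripper open.
Joint ranges: [-3.01, 3.01], [-0.46, 2.08], [-1.47, 1.51], [0.13, 2.56], [-1, 4.14], [0.04, 2.09], [-2.66, 2.66]. Speed limits (rad/s): [2.57, 2.57, 3.14, 3.14, 3.14, 3.14, 3.14].

### API

Orientations are given as a unit quaternion [x, y, z, w].
In Python, from plant import sensors, eyes, finish_job gives the robot as it stands.
- The arm moves only by the tool send_rows, never from a script. Its argument "rows" is text: rows parted by semicolons, each of 4 numbers parted by spaces: the shift along the tool's x, y, z normalised to -1 to 1, where 1 is 30 cm, then the turn about the tool's z normalised to -1 to 1, where 1 is 2 pi rad. A call has 1 to 10 rows; each row is the pose to reach, as a shift and turn from the pose commanded when the call began, along the tool's axes at that moment, turning the shorter way round; what a row does not reach only later rows make up. A row lasts 1/12 s, in which the tool goes at most 41.7 mm and 7.16 degrees, less where a joint would pass 70% of its speed; a pose out of reach is approached as far as the arm can. A call with a number of a shift or a turn outside -1 to 1 is refused whole. A call with a gripper value outside its range is refused whole. "jaw" is the closure, from -1 (fully open) to 1 (shut), set as the call begins (left out, the last holds). The fingers move at their own pace and stop on an object; "force" is the grip in N (left out, the last holds). Time passes only in rows, so rows that repeat a pose let the fingers close. It gives the time, the measured TCP pose, the force, the opening and the grip force at its end, in the units of the state.
- sensors.get_state(): the state, without advancing time (a new reading comes with each control period).
- eyes.snapshot(name): name is "side" or "top" or "wrist"; returns (picture, depth): 420x560x3 uint8, red, green, blue; 420x560 float32, m along the optical axis (not along the pixel's ray), 0 where there is no reading.
- eyes.calibration(name): a dict with "fov_y" (degrees; the focal length in pixels is half the picture's height over the tangent of half this angle, whatever the lens; pixels are square), "cx", "cy" (the principal point, pixels), "dist_coeffs" ([k1, k2, p1, p2, k3] as OpenCV has them; the pictures are not rectified), "world_from_camera" (4x4, takes a point from camera to world coordinates). Camera axes: x right, y down, z forward; pixel columns grow to the right and rows downward; lengths in m; the calibration is good to about 2 mm. A picture is of the moment at which its call begins: read the wrist's pose just before it. calibration takes no time and is no camera call; for the wrist camera it gives the pose at the moment of the call.
- finish_job(): hands the job in; it is judged then, once.
The state is a dict: "clock": time; "q": joint angles; "qd": joint speeds; "joint_torque": joint torques, N m; "tool_pos": TCP position; "eef_rot": TCP orientation; "contact_force": force on the tool from outside, world axes, zero at the start; "moment": the same for the moment, N m; "opening": opening from 0.0 (shut) to 1.0 (fully open); "finger_force": force on a finger pad.
Only numpy, scipy, OpenCV 4.12 (cv2) and the standard library are available. Lean on these libraries where they do the work, as an engineer would, in place of code of your own. Each camera call takes 0.05 s, during which the arm holds its last target. There are 200 camera calls.

### The job

Finish the repair and clear the bench: pull out the drawer of the blue cabinet, take the stone indent out of it and press it flush into the pocket of the limestone block, and slide the grinding ring down over its upright spindle to the base. Put every carving tool that lies on the bench (point chisel, claw chisel, rasp, rubbing brick: as many as are there) into the drawer, and when all are in, slide it fully shut; leave the mug, brush and stone offcuts where they are.

Things in the scene. Friction and masses are not known exactly. Their poses are not given: they have to be found in the camera images.
- drawer (a joint): how far the single drawer of the blue cabinet (fixed, 290 deep, 320 wide, 95 high) is pulled out, m: 0 shut, 0.205 at its stop. It starts 1 to 4 cm out, slides level along the cabinet's own -x (roughly towards the robot), needs 1 to 3 N and stays where it is left
- handle (a point): middle of the drawer's handle: a level steel bar about 10 thick and 120 long, along its own y, 35 mm in front of the drawer face, about 36 mm below the cabinet's top; own -x is the way the drawer opens. It moves with the drawer
- drawer_floor (a point): point on the drawer's inner floor, midway across, 40 mm behind the inner front wall; it moves with the drawer, its x, y, z are the drawer's (opens to own -x, z up). Inside, the drawer reaches from x = -40 to +205 and y = -139 to +139 mm; walls 6 thick, 52 above the floor, front panel 60. Pulled out by q, it is clear of the cabinet above from x = -40 mm to -46 mm + q
- block: pale limestone block, fixed, 180 (x) x 130 (y) x 60 high, with a rectangular pocket in its top; origin at the centre of its underside
- pocket_floor (a point): centre of the pocket's floor; the pocket is 104 (its x) x 60 (its y) x 30 deep, open above, its floor 30 above the bench and its mouth 60 above the bench
- indent: loose pale limestone slab, the indent, 100 (x) x 56 (y) x 30 high, about 0.36 kg (may differ by a quarter), lying flat on the drawer's floor (hidden until the drawer is out); origin at its middle. It fits the pocket either way round with 2 mm to spare on each side; fully home its top is level with the block's top
- grinding_ring: dark grey grinding ring, 60 across, 24 high, lying flat, with a hole 32 across right through; origin at its middle
- spindle: storage spindle, fixed: a round steel base 70 across and 15 high with an upright steel post 27 across that rises to 70 above the bench, its top edge bevelled; origin at the centre of its underside
- spindle_base (a point): on the spindle's axis, at the top of its round base (15 above the bench); the ring lies flat on it when it is fully down, its origin then 12 mm above this point
- point_chisel: stone carver's point chisel, 154 long: wooden handle (rounded square bar) 26 wide, 24 high, from x = -73 to +17 mm. Origin on the long axis, 12 mm above the surface it lies on, near the balance point; x runs along the tool to the steel end, z up. May be absent. Steel: a square bar 12 thick that ends in a point at x = +81 mm
- claw_chisel: toothed claw chisel, 151 long: wooden handle (rounded square bar) 26 wide, 24 high, from x = -73 to +17 mm. Origin on the long axis, 12 mm above the surface it lies on, near the balance point; x runs along the tool to the steel end, z up. May be absent. Steel: a shank with a flat toothed blade 36 wide that ends at x = +78 mm
- rasp: flat rasp, 150 long: wooden handle (rounded square bar) 26 wide, 24 high, from x = -73 to +17 mm. Origin on the long axis, 12 mm above the surface it lies on, near the balance point; x runs along the tool to the steel end, z up. May be absent. Steel: a flat ribbed strip 24 wide and 8 thick that ends at x = +77 mm
- rubbing_brick: dark grey abrasive rubbing brick, 120 (x) x 40 (y) x 30 high, lying flat; origin at its middle. May be absent
- mug: bystander: white mug, 80 across, 95 high, origin at the centre of its foot
- brush: bystander: bench brush, 200 long (its x), 32 high, beyond the block; origin on its underside
- offcut_a: bystander: limestone offcut 70 x 50 x 40 high; origin at the centre of its underside
- offcut_b: bystander: small stone offcut 35 x 45 x 25 high, among the tools; origin at the centre of its underside

How it is judged:
By the outcome, as a careful person would: the job done as asked, in the order asked, and still so for the second after the job is handed in, with the robot touching nothing.
Of point_chisel, claw_chisel, rasp, rubbing_brick only 3 to 4 are there at a start; the rules pass over those that are not, and their reading is None.
At some moment in a run one of point_chisel, claw_chisel, rasp, rubbing_brick, grinding_ring may be knocked a few centimetres aside while the robot is not near it.
Once in a run the grip may slacken for a moment while it holds something.
It also fails if it takes over 200 s, if anything falls off the work surface, if the arm or the gripper's body presses on something with over 40 N, if the wrist force passes 120 N, or if a joint passes its speed limit or range.

## Working session

There is one attempt and no reset: what is moved stays moved. The work goes in short steps, Python scripts to look and compute and a tool call to move; the robot and the scene stay as the last step left them, time stands still between calls to the robot, and variables do not carry over. Pictures are saved under pics/ and viewed, at most 14 in all, crops included, and the job is handed in when it is done.

Besides the shell and the picture viewer there is one more tool, called in YAML: its name, and indented under it one key for each argument. send_rows: Moves the arm, as the interface text tells. Scaled input: -1 to 1 covers 30 cm each way for a shift and 2 pi rad each way for a turn. Its arguments: {"type":"object","properties":{"rows":{"type":"string"},"jaw":{"type":"number"},"force":{"type":"number"}},"required":["rows"]}

```bash
ls; mkdir -p pics; python3 - <<'E'
from plant import sensors, eyes
import cv2, json
print(sensors.get_state())
for n in ["side","top"]:
    p,d=eyes.snapshot(n); cv2.imwrite(f"pics/{n}0.png",p[:,:,::-1]); 
    import numpy as np; np.savez(f"pics/{n}0.npz",p=p,d=d)
    print(n,eyes.calibration(n))
E
```

```text
pics
{'clock': 0.0, 'q': array([ 1.13680135,  0.68999871, -0.1945266 ,  1.5663448 ,  0.15728947,
        0.90248673, -0.21509629]), 'qd': array([ 2.13677009e-03, -3.70276134e-04,  3.80867821e-04, -2.39425757e-04,
        6.45098080e-04,  1.32968287e-04,  6.07906887e-05]), 'joint_torque': array([-5.32340946e-04, -5.27567410e+01, -1.26671948e+00, -1.53430080e+01,
       -5.26411354e-02,  6.60862774e-03,  2.02084548e-04]), 'tool_pos': array([ 0.28150353, -0.55730527,  0.23790095]), 'eef_rot': array([ 9.72759453e-01,  2.31815000e-01, -2.69424273e-04, -8.82951078e-04]), 'contact_force': array([ 1.17759878, -0.08863756,  0.01522894]), 'moment': array([-0.03409277,  0.00619804,  0.01426648]), 'finger_force': 0.0, 'opening': 1.0024446255604278}
side {'fov_y': 49.07337663669722, 'cx': 271.80730910928406, 'cy': 199.5998096128861, 'dist_coeffs': array([-0.11705572,  0.        ,  0.        ,  0.        ,  0.        ]), 'world_from_camera': array([[ 0.82671803, -0.32450752,  0.45960002, -0.09524936],
       [-0.56237059, -0.45247938,  0.6920995 , -1.04279438],
       [-0.01663196, -0.83063667, -0.55656635,  0.91620994],
       [ 0.        ,  0.        ,  0.        ,  1.        ]])}
top {'fov_y': 45.19251733159821, 'cx': 276.3599753829849, 'cy': 201.67713141934456, 'dist_coeffs': array([-0.09140329,  0.        ,  0.        ,  0.        ,  0.        ]), 'world_from_camera': array([[ 0.00632107, -0.99887578,  0.04698104,  0.51252686],
       [-0.99993483, -0.00676045, -0.00919923, -0.01472887],
       [ 0.00950651, -0.04691983, -0.99885342,  1.35701248],
       [ 0.        ,  0.        ,  0.        ,  1.        ]])}
```

View pics/top0.png

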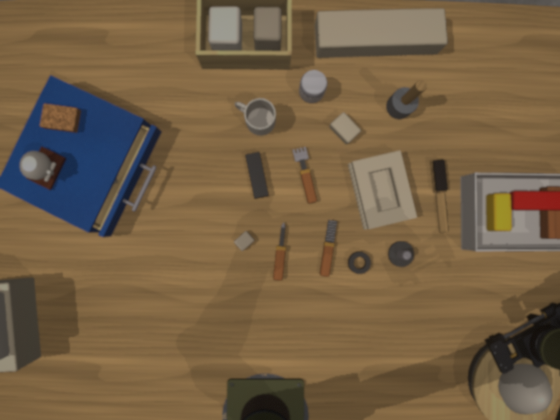

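View pics/side0.png

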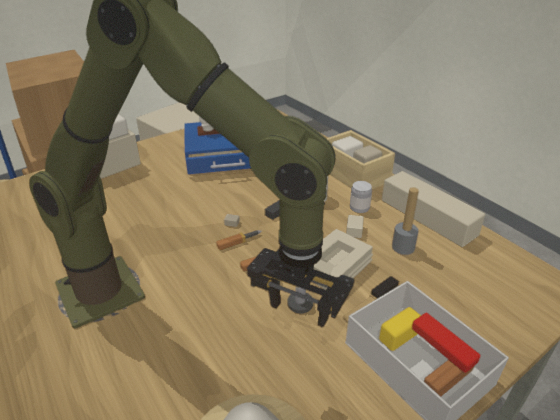

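The top view shows all four tools: brick (257,175), claw chisel (304,175), point chisel (281,252), rasp (328,248). It also shows the ring (359,262), spindle (401,254), block (382,190), handle (140,187) and cabinet at upper left; the mug, brush and offcuts sit around them.

```bash
cat > h.py <<'E'
import numpy as np, cv2, math
from plant import sensors, eyes
def K(c):
    f=210/math.tan(math.radians(c["fov_y"])/2); return np.array([[f,0,c["cx"]],[0,f,c["cy"]],[0,0,1.]])
def rays(c,uv):
    n=cv2.undistortPoints(np.asarray(uv,float).reshape(-1,1,2),K(c),c["dist_coeffs"]).reshape(-1,2)
    return np.c_[n,np.ones(len(n))]
def plane(c,uv,z):
    T=c["world_from_camera"]; d=rays(c,uv)@T[:3,:3].T; o=T[:3,3]
    return o+d*((z-o[2])/d[:,2])[:,None]
def cloud(c,d):
    v,u=np.mgrid[0:420,0:560]; r=rays(c,np.c_[u.ravel(),v.ravel()])*d.ravel()[:,None]
    T=c["world_from_camera"]; return (r@T[:3,:3].T+T[:3,3]).reshape(420,560,3)
def snap(name,save=None):
    c=eyes.calibration(name); p,d=eyes.snapshot(name)
    if save: cv2.imwrite(f"pics/{save}.png",p[:,:,::-1]); np.savez(f"pics/{save}.npz",p=p,d=d,T=c["world_from_camera"])
    return p,d,c,cloud(c,d)
def blobs(mask,lo=20):
    n,l,s,ce=cv2.connectedComponentsWithStats(mask.astype(np.uint8)); return [(l==i) for i in range(1,n) if s[i,4]>=lo]
def rect(P):  # min area rect of xy points: centre, long, short, yaw(deg) of long axis
    (x,y),(w,h),a=cv2.minAreaRect((P[:,:2]*1000).astype(np.float32))
    if w<h: w,h,a=h,w,a+90
    return np.array([x,y,w,h,(a+90)%180-90]).round(1)
def pose():
    s=sensors.get_state(); q=s["eef_rot"]
    from scipy.spatial.transform import Rotation as R
    return s,R.from_quat(q).as_matrix()
def go(x,y,z,yaw=None):
    """shift and turn from the present pose to TCP (x,y,z), closing axis (tool y) at yaw deg in world (mod 180)"""
    s,M=pose(); d=M.T@(np.array([x,y,z])-s["tool_pos"])/0.3
    t=0
    if yaw is not None:
        a=math.degrees(math.atan2(M[1,1],M[0,1])); t=(a-yaw+90)%180-90   # tool z down: +turn lowers world yaw
    print("tcp",s["tool_pos"].round(4),"q7",s["q"][6].round(2),"shift",d.round(4),"turn",round(t/360,4),"alt",round((t-180*np.sign(t))/360,4))
E
python3 - <<'E'
from h import *
a=np.load("pics/top0.npz"); c=eyes.calibration("top"); P=cloud(c,a["d"]); p=a["p"]
bench=P[300:330,150:220,2]; print("bench z",np.median(bench),bench.std())
H=P[:,:,2]
for m in blobs((H>0.006)&(H<0.25),15):
    v,u=np.nonzero(m); 
    if len(u)>20000: continue
    print((u.mean().round(),v.mean().round()),len(u),rect(P[m]),"z",np.percentile(H[m],[50,95]).round(3),p[m].mean(0).round())
s,M=pose(); print(M.round(3)); cw=eyes.calibration("wrist"); T=cw["world_from_camera"]
print(cw["fov_y"], (M.T@(T[:3,3]-s["tool_pos"])).round(3), (M.T@T[:3,:3]).round(3))
E
```

```text
bench z 0.0002764177965883796 0.10230587189830695
(np.float64(244.0), np.float64(34.0)) 6454 [1032.1   56.3  247.9  189.8  -89.6] z [0.105 0.13 ] [108.  98.  77.]
(np.float64(380.0), np.float64(32.0)) 6007 [1041.7 -297.3  343.7  139.2  -88.9] z [0.089 0.094] [131. 119. 101.]
(np.float64(313.0), np.float64(86.0)) 754 [ 887.2 -118.    88.8   70.7   17.1] z [0.089 0.094] [126. 119. 116.]
(np.float64(80.0), np.float64(158.0)) 15934 [685.1 496.1 404.9 349.1  65.2] z [0.095 0.137] [50. 64. 91.]
(np.float64(405.0), np.float64(100.0)) 942 [ 848.4 -369.7  100.7   77.5  -35. ] z [0.076 0.215] [81. 72. 62.]
(np.float64(258.0), np.float64(115.0)) 734 [799.8  35.1 115.   84.9  86. ] z [0.057 0.097] [106.  99.  89.]
(np.float64(345.0), np.float64(128.0)) 536 [ 776.6 -211.6   69.2   58.5   43.6] z [0.039 0.044] [145. 132. 111.]
(np.float64(305.0), np.float64(175.0)) 548 [ 650.1 -104.6  154.9   37.7   15.2] z [0.021 0.028] [117.  88.  66.]
(np.float64(257.0), np.float64(175.0)) 689 [646.7  27.3 125.   44.6  11.4] z [0.03  0.034] [63. 57. 52.]
(np.float64(382.0), np.float64(190.0)) 3775 [ 613.  -311.
[... 861 characters left out ...]
24.0)) 3327 [261.7 642.5 233.9  92.3  19. ] z [0.111 0.169] [78. 72. 61.]
(np.float64(528.0), np.float64(316.0)) 25 [ 286.9 -651.2  126.1   19.3   68.2] z [0.243 0.248] [58. 46. 30.]
(np.float64(513.0), np.float64(389.0)) 4743 [  83.4 -655.1  241.6  176.9   75.1] z [0.073 0.188] [113. 100.  79.]
(np.float64(511.0), np.float64(348.0)) 33 [ 195.4 -641.    24.3   10.    27.6] z [0.07  0.074] [103.  86.  60.]
(np.float64(265.0), np.float64(399.0)) 3120 [ 50.2  -1.5 205.5 111.  -89.7] z [0.014 0.152] [49. 47. 32.]
[[ 0.893  0.451 -0.001]
 [ 0.451 -0.893  0.001]
 [-0.    -0.002 -1.   ]]
60.6041590711699 [ 0.071  0.001 -0.146] [[-0.    -0.962 -0.272]
 [ 1.    -0.    -0.   ]
 [ 0.    -0.272  0.962]]
```

```bash
python3 - <<'E'
from h import *
a=np.load("pics/top0.npz"); c=eyes.calibration("top"); P=cloud(c,a["d"]); p=a["p"].astype(int); H=P[:,:,2]
reg=np.zeros((420,560),bool); reg[60:250,0:175]=1
top=reg&(abs(H-0.095)<0.004)&(p[:,:,2]>p[:,:,0]+25)
m=max(blobs(top),key=np.sum); r=rect(P[m]); print("cab top",r,np.median(H[m]))
# left/right edges, oriented: use corners on the plane from the picture
cn=max(cv2.findContours(m.astype(np.uint8),0,1)[0],key=cv2.contourArea); q=cv2.boxPoints(cv2.minAreaRect(cn)); print("px",q.round()); print(plane(c,q,0.095).round(4))
reg2=np.zeros_like(reg); reg2[150:220,118:165]=1
hm=reg2&(H>0.045)&(H<0.075)
for b in blobs(hm,8):
    v,u=np.nonzero(b); print(u.mean(),v.mean(),b.sum(),rect(P[b]),np.median(H[b]).round(4),p[b].mean(0).round())
im=a["p"][60:250,0:180,::-1]; cv2.imwrite("pics/cab.png",cv2.resize(im,None,fx=3,fy=3,interpolation=cv2.INTER_CUBIC))
E
```

```text
cab top [694.5 504.1 317.6 276.5 -25. ] 0.09516329814793878
px [[ -5. 186.]
 [ 51.  73.]
 [144. 119.]
 [ 89. 232.]]
[[0.6082 0.697  0.095 ]
 [0.9006 0.5603 0.095 ]
 [0.7786 0.3109 0.095 ]
 [0.4926 0.4465 0.095 ]]
138.15841584158414 183.98811881188118 505 [617.4 328.6 180.9  44.1 -24.9] 0.0626 [71. 69. 75.]
131.85714285714286 161.64285714285714 14 [674.6 345.4  26.5   2.8 -30.9] 0.0723 [125. 113.  92.]
120.41666666666667 184.16666666666666 12 [615.6 373.8  24.1   3.2 -25.6] 0.0727 [118. 105.  82.]
```

View pics/cab.png

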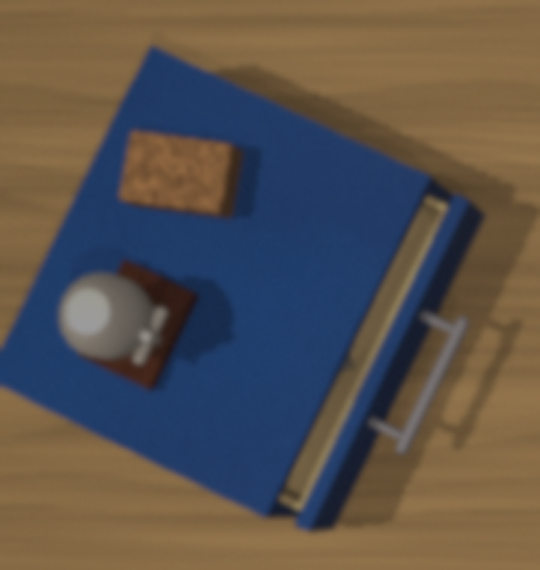

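The crop shows the handle bar running from picture pixel (153,167) to (134,210), in front of the slightly open drawer. The bar is parallel to the cabinet front.

```bash
python3 - <<'E'
from h import *
c=eyes.calibration("top"); a=np.load("pics/top0.npz"); P=cloud(c,a["d"])
q=plane(c,[[153.3,167.3],[134,210]],0.062); print(q, q.mean(0), P[187:190,142:146].round(3).tolist()[1])
x=np.array([.4226,.9063]); y=np.array([-.9063,.4226]); f=np.array([.6356,.3787])
m=q.mean(0)[:2]; print("from front: x",(m-f)@x,"y",(m-f)@y, "ang",np.degrees(np.arctan2(*(q[0]-q[1])[:2][::-1])))
go(m[0],m[1],0.20,65)
E
```

```text
[[0.6603147  0.29227684 0.062     ]
 [0.5494591  0.34045177 0.062     ]] [0.6048869  0.31636431 0.062     ] [[0.606, 0.32, 0.063], [0.606, 0.317, 0.068], [0.607, 0.316, 0.06], [0.606, 0.312, 0.067]]
from front: x -0.06947419492040234 y 0.001492220724337339 ang -23.488498182997933
tcp [ 0.2815 -0.5574  0.238 ] q7 -0.22 shift [ 2.2755 -2.1132  0.1298] turn 0.1439 alt -0.3561
```

send_rows:
  rows: "0.95 -0.88 0.05 0;0.95 -0.88 0.05 0;0.95 -0.88 0.05 0;0.95 -0.88 0.05 0;0.95 -0.88 0.05 0;0.95 -0.88 0.05 0;0.95 -0.88 0.05 0;0.95 -0.88 0.05 0;0.95 -0.88 0.05 0;0.95 -0.88 0.05 0"
  jaw: 0.4
  force: 30

```text
clock: 0.93
tool_pos: [0.4192, -0.187, 0.2235]
eef_rot: [0.972, 0.236, 0.001, -0.002]
contact_force: [-0.2, 0.5, 0.5]
opening: 0.305
finger_force: 0.0
```

send_rows:
  rows: "0.95 -0.88 0.05 0;0.95 -0.88 0.05 0;0.95 -0.88 0.05 0;0.95 -0.88 0.05 0;0.95 -0.88 0.05 0;0.95 -0.88 0.05 0;0.95 -0.88 0.05 0;0.95 -0.88 0.05 0;0.95 -0.88 0.05 0;0.95 -0.88 0.05 0"

```text
clock: 1.77
tool_pos: [0.5533, 0.179, 0.2083]
eef_rot: [0.972, 0.236, 0.001, -0.003]
contact_force: [1.0, 0.5, -0.4]
opening: 0.3
finger_force: 0.0
```

```bash
python3 -c "
from h import *
go(.605,.316,.2,65); print(sensors.get_state()['q'].round(2),sensors.get_state()['opening'])"
```

```text
tcp [0.5533 0.179  0.2083] q7 -1.55 shift [ 0.3624 -0.3268  0.0304] turn 0.1452 alt -0.3548
[-0.34  0.66 -0.08  1.74  0.07  0.74 -1.55] 0.3001088769477496
```

send_rows:
  rows: "0.362 -0.327 0.03 0.145;0.362 -0.327 0.03 0.145;0.362 -0.327 0.03 0.145;0.362 -0.327 0.03 0.145;0.362 -0.327 0.03 0.145;0.362 -0.327 0.03 0.145;0.362 -0.327 0.03 0.145;0.362 -0.327 0.03 0.145;0.362 -0.327 0.03 0.145;0.362 -0.327 0.03 0.145"

```text
clock: 2.6
tool_pos: [0.6049, 0.3067, 0.1993]
eef_rot: [0.976, -0.219, -0.0, 0.0]
contact_force: [-0.1, -0.6, -0.1]
opening: 0.302
finger_force: 0.0
```

```bash
python3 - <<'E'
from h import *
p,d,c,P=snap("wrist","w1"); go(.605,.316,.045,65)
H=P[:,:,2]; x=np.array([.4226,.9063]); y=np.array([-.9063,.4226]); f=np.array([.6356,.3787])
L=np.stack([(P[:,:,:2]-f)@x,(P[:,:,:2]-f)@y,H],-1)
m=(H>.05)&(H<.068)&(L[:,:,0]<-.055)&(L[:,:,0]>-.09)
print(m.sum(), L[m].mean(0), np.percentile(L[m],[5,95],axis=0), rect(P[m]))
E
```

```text
tcp [0.605  0.3067 0.1994] q7 -2.39 shift [-0.013  -0.0282  0.5147] turn -0.0009 alt 0.4991
2236 [-0.06703456 -0.0051244   0.06272428] [[-0.07254191 -0.05938553  0.06002878]
 [-0.05930163  0.05392138  0.06475059]] [609.6 320.  129.6  18.1 -25.1]
```

View pics/w1.png

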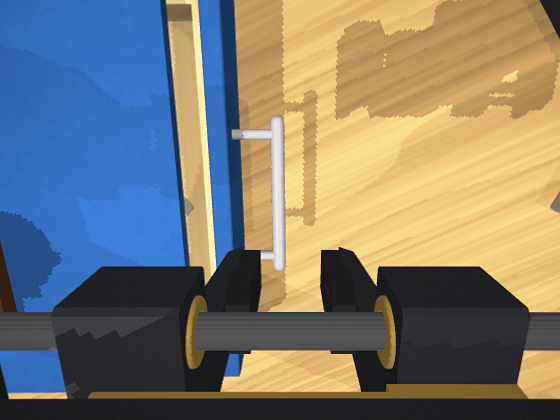

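The wrist view shows the handle bar vertical at about (278,195), parallel to the finger faces. It lies between the fingers' planes and slightly left of centre.

```bash
python3 -c "
from h import *
go(.6068,.3168,.042,65)"
```

```text
tcp [0.605  0.3067 0.1994] q7 -2.39 shift [-0.0088 -0.0332  0.5247] turn -0.0009 alt 0.4991
```

send_rows:
  rows: "-0.009 -0.033 0.1 0;-0.009 -0.033 0.2 0;-0.009 -0.033 0.3 0;-0.009 -0.033 0.4 0;-0.009 -0.033 0.48 0;-0.009 -0.033 0.525 0;-0.009 -0.033 0.525 0"

```text
clock: 3.23
tool_pos: [0.6048, 0.3159, 0.0389]
eef_rot: [0.976, -0.22, -0.002, 0.002]
contact_force: [0.0, 0.7, -0.6]
opening: 0.301
finger_force: 0.0
```

send_rows:
  rows: "0 0 0 0;0 0 0 0;0 0 0 0;0 0 0 0"
  jaw: 1

```text
clock: 3.57
tool_pos: [0.6084, 0.3174, 0.0442]
eef_rot: [0.976, -0.22, 0.001, -0.001]
contact_force: [-0.2, 0.1, 3.6]
opening: 0.114
finger_force: 30.0
```

send_rows:
  rows: "0 0.05 0 0;0 0.1 0 0;0 0.16 0 0;0 0.22 0 0;0 0.28 0 0;0 0.34 0 0;0 0.4 0 0;0 0.45 0 0;0 0.5 0 0;0 0.5 0 0"

```text
clock: 4.4
tool_pos: [0.5432, 0.1775, 0.0441]
eef_rot: [0.975, -0.222, 0.001, 0.001]
contact_force: [0.8, -2.8, 6.0]
opening: 0.112
finger_force: 30.1
```

send_rows:
  rows: "0 0.02 0 0;0 0.03 0 0;0 0.04 0 0;0 0.05 0 0;0 0.06 0 0;0 0.07 0 0;0 0.07 0 0"

```text
clock: 4.98
tool_pos: [0.5362, 0.1625, 0.044]
eef_rot: [0.975, -0.22, 0.003, -0.001]
contact_force: [1.8, -1.0, 8.5]
opening: 0.113
finger_force: 30.1
```

send_rows:
  rows: "0 0.015 0 0;0 0.03 0 0;0 0.04 0 0;0 0.05 0 0;0 0.05 0 0"

```text
clock: 5.4
tool_pos: [0.53, 0.1491, 0.044]
eef_rot: [0.975, -0.22, 0.003, -0.001]
contact_force: [2.1, -1.8, 8.9]
opening: 0.112
finger_force: 30.1
```

send_rows:
  rows: "0 0.01 0 0;0 0.02 0 0;0 0.03 0 0;0 0.03 0 0"

```text
clock: 5.73
tool_pos: [0.5301, 0.149, 0.0441]
eef_rot: [0.976, -0.217, 0.006, -0.007]
contact_force: [7.6, 12.1, -0.1]
opening: 0.11
finger_force: 30.0
```

send_rows:
  rows: "0 -0.025 0 0;0 -0.025 0 0;0 -0.025 0 0;0 -0.025 0 0;0 -0.025 -0.1 0;0 -0.025 -0.25 0;0 -0.025 -0.4 0;0 -0.025 -0.55 0;0 -0.025 -0.7 0;0 -0.025 -0.7 0"
  jaw: 0.4

```text
clock: 6.57
tool_pos: [0.5287, 0.1469, 0.2577]
eef_rot: [0.975, -0.221, 0.004, -0.002]
contact_force: [0.3, -0.6, -0.5]
opening: 0.302
finger_force: 0.0
```

```bash
python3 - <<'E'
from h import *
p,d,c,P=snap("top","t2"); p2,*_=snap("wrist","w2")
cv2.imwrite("pics/tw2.png",np.hstack([p[40:300,0:400,::-1],cv2.resize(p2[:,:,::-1],(347,260))]))
print(pose()[0]["q"].round(2))
E
```

```text
[-0.47  0.57  0.18  1.8  -0.14  0.78 -2.23]
```

View pics/tw2.png

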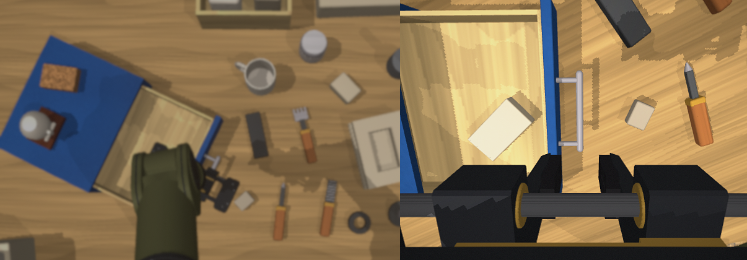

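The wrist view shows the indent lying in the front corner of the open drawer, at about (500,128) in the montage. The drawer is fully out.

```bash
python3 - <<'E'
from h import *
a=np.load("pics/w2.npz"); c=eyes.calibration("wrist"); c["world_from_camera"]=a["T"]; P=cloud(c,a["d"]); H=P[:,:,2]; p=a["p"]
x=np.array([.4226,.9063]); y=np.array([-.9063,.4226]); h=np.array([.530,.149])
L=np.stack([(P[:,:,:2]-h)@x,(P[:,:,:2]-h)@y],-1)
ins=(L[:,:,0]>.05)&(L[:,:,0]<.24)&(abs(L[:,:,1])<.135)&(H<.1)&(H>0.0)
print("heights",np.histogram(H[ins],bins=np.arange(0,.1,.005)))
fl=np.median(H[ins&(H<.03)]); print("floor",fl)
for m in blobs(ins&(H>fl+.022)&(H<fl+.037),200):
    r=rect(P[m]); print(r,m.sum(),H[m].mean(),"drawer L",L[m].mean(0), p[m].mean(0))
# wall tops
w=(H>fl+.045)&(H<fl+.066)&(L[:,:,0]<.1)&(L[:,:,0]>.01); print("front panel", np.percentile(L[w][:,0],[2,50,98]),H[w].mean())
E
```

```text
heights (array([    0,     0,     0,   477, 31162,    37,    79,    78,    81,
         195,  4941,     0,     0,     0,  1151,    59,    43,     0,
           0]), array([0.   , 0.005, 0.01 , 0.015, 0.02 , 0.025, 0.03 , 0.035, 0.04 ,
       0.045, 0.05 , 0.055, 0.06 , 0.065, 0.07 , 0.075, 0.08 , 0.085,
       0.09 , 0.095]))
floor 0.02169177147306295
[557.7 283.4 101.1  56.  -72. ] 5151 0.05146781823682339 drawer L [0.13160846 0.02959656] [236.21723937 228.04989322 200.71908367]
front panel [0.03528196 0.0448904  0.08884286] 0.07903235811519356
```

```bash
python3 -c "
from h import *
go(.5577,.2834,.18,18)"
```

```text
tcp [0.528  0.1471 0.2552] q7 -2.23 shift [-0.1071 -0.4519  0.2517] turn 0.1292 alt -0.3708
```

send_rows:
  rows: "-0.05 -0.2 0.1 -0.1;-0.107 -0.452 0.2 -0.185;-0.107 -0.452 0.2 -0.185;-0.107 -0.452 0.2 -0.185;-0.107 -0.452 0.2 -0.185;-0.107 -0.452 0.2 -0.185;-0.107 -0.452 0.2 -0.185;-0.107 -0.452 0.2 -0.185;-0.107 -0.452 0.2 -0.185;-0.107 -0.452 0.2 -0.185"
  jaw: -1

```text
clock: 7.5
tool_pos: [0.5542, 0.2824, 0.1897]
eef_rot: [0.935, 0.354, -0.003, 0.0]
contact_force: [0.6, -0.4, 0.3]
opening: 0.996
finger_force: 0.0
```

send_rows:
  rows: "0 0 0 -0.185;0 0 0 -0.185;0 0 0 -0.185;0 0 0 -0.185;0 0 0 -0.185;0 0 0 -0.185;0 0 0 -0.185;0 0 0 -0.185;0 0 0 -0.185;0 0 0 -0.185"

```text
clock: 8.33
tool_pos: [0.5542, 0.2824, 0.1896]
eef_rot: [0.587, 0.81, -0.002, -0.001]
contact_force: [-0.1, -0.2, 0.5]
opening: 1.0
finger_force: 0.0
```

```bash
cat > seg.py <<'E'
from h import *
x=np.array([.4226,.9063]); y=np.array([-.9063,.4226]); hd=np.array([.530,.149])
def wr(save,zlo,zhi,near=None,rad=.1,lo=150):
    p,d,c,P=snap("wrist",save); H=P[:,:,2]; m=(H>zlo)&(H<zhi)
    if near is not None: m&=np.hypot(P[:,:,0]-near[0],P[:,:,1]-near[1])<rad
    for b in blobs(m,lo): print(rect(P[b]),b.sum(),"z",np.median(H[b]).round(4),p[b].mean(0).round(),"L",((P[b][:,:2]-hd)@np.c_[x,y]).mean(0).round(3))
    return p,P
E
python3 -c "
from seg import *
p,P=wr('w3',.045,.057,(.5577,.2834),.08)
go(.5577,.2834,.0375,18); print(pose()[0]['q'])"
```

```text
[557.6 284.2  99.2  56.1 -71.6] 8137 z 0.0515 [205. 187. 157.] L [0.136 0.034]
[524.8 213.8  44.2   1.9 -24.4] 285 z 0.0512 [124. 103.  68.] L [0.056 0.032]
tcp [0.5543 0.2824 0.1896] q7 -0.62 shift [-2.000e-04  1.450e-02  5.071e-01] turn 0.0001 alt -0.4999
[-0.28095215  0.77868735 -0.4853674   1.60907871  0.44128054  0.87028145
 -0.62265454]
```

send_rows:
  rows: "0 0.013 0.1 0;0 0.013 0.2 0;0 0.013 0.3 0;0 0.013 0.4 0;0 0.013 0.47 0;0 0.013 0.505 0;0 0.013 0.505 0"

```text
clock: 8.97
tool_pos: [0.5569, 0.2833, 0.0371]
eef_rot: [0.589, 0.808, -0.003, -0.001]
contact_force: [-0.4, 0.4, 0.3]
opening: 1.007
finger_force: 0.0
```

send_rows:
  rows: "0 0 0 0;0 0 0 0;0 0 0 0;0 0 0 0;0 0 0 0;0 0 -0.05 0;0 0 -0.15 0;0 0 -0.3 0;0 0 -0.45 0;0 0 -0.5 0"
  jaw: 1
  force: 50

```text
clock: 9.8
tool_pos: [0.5609, 0.2863, 0.1954]
eef_rot: [0.589, 0.808, 0.003, 0.001]
contact_force: [1.1, 0.8, -3.1]
opening: 0.629
finger_force: 50.0
```

```bash
python3 - <<'E'
from h import *
# pocket by the first top picture: region inside the block with z about .03, and block top rect
a=np.load("pics/top0.npz"); c=eyes.calibration("top"); P=cloud(c,a["d"]); H=P[:,:,2]
n=np.hypot(P[:,:,0]-.613,P[:,:,1]+.3115)<.07
m=max(blobs(n&(H>.024)&(H<.036),50),key=np.sum); print("pocket floor",rect(P[m]),m.sum())
n=np.hypot(P[:,:,0]-.613,P[:,:,1]+.3115)<.13
m=max(blobs(n&(H>.055)&(H<.066),50),key=np.sum); print("block top",rect(P[m]),m.sum())
go(.611,-.305,.2,-76)
E
```

```text
pocket floor [ 609.8 -309.3  104.8   56.4   13.2] 769
block top [ 608.8 -306.6  181.   131.3   13.7] 2465
tcp [0.5609 0.2863 0.1954] q7 -0.62 shift [-1.9279 -0.4432 -0.0212] turn -0.2395 alt 0.2605
```

send_rows:
  rows: "-0.1 -0.022 0 0.02;-0.2 -0.045 0 0.04;-0.3 -0.07 0 0.06;-0.4 -0.09 0 0.08;-0.5 -0.11 0 0.1;-0.6 -0.135 0 0.12;-0.7 -0.16 0 0.14;-0.8 -0.18 0 0.155;-0.9 -0.2 0 0.17;-1 -0.225 0 0.19"

```text
clock: 10.63
tool_pos: [0.5867, -0.0226, 0.1908]
eef_rot: [0.942, 0.335, 0.0, -0.0]
contact_force: [0.8, 0.3, -3.8]
opening: 0.626
finger_force: 50.0
```

```bash
python3 -c "
from h import *
go(.615,-.28,.2,-76.5)"
```

```text
tcp [ 0.5867 -0.0226  0.1908] q7 -1.1 shift [-0.469   0.7247 -0.0308] turn 0.0713 alt -0.4287
```

```bash
python3 -c "
from h import *
s,M=pose(); print(M[:,:2].round(2))
go(.53,-.326,.2,-76.5)"
```

```text
[[ 0.78  0.63]
 [ 0.63 -0.78]
 [ 0.   -0.  ]]
tcp [ 0.5867 -0.0226  0.1908] q7 -1.1 shift [-0.7856  0.6645 -0.0308] turn 0.0713 alt -0.4287
```

Tool x lies along world +x, so standing off at (.53,-.326) puts the pocket in view.

send_rows:
  rows: "-0.1 0.08 0 0.01;-0.2 0.16 0 0.02;-0.3 0.25 0 0.03;-0.4 0.33 0 0.04;-0.5 0.42 0 0.05;-0.6 0.5 0 0.06;-0.7 0.6 -0.02 0.071;-0.786 0.664 -0.03 0.071;-0.786 0.664 -0.03 0.071;-0.786 0.664 -0.03 0.071"

```text
clock: 11.47
tool_pos: [0.5294, -0.3282, 0.1997]
eef_rot: [0.993, 0.118, -0.001, 0.001]
contact_force: [0.5, 1.9, -3.2]
opening: 0.628
finger_force: 50.0
```

```bash
python3 - <<'E'
from seg import *
p,P=wr('w4',.024,.036,(.61,-.309),.08); H=P[:,:,2]
print('top'); m=(H>.055)&(H<.065)&(np.hypot(P[:,:,0]-.61,P[:,:,1]+.309)<.13); b=max(blobs(m),key=np.sum); print(rect(P[b]))
# held indent: points near the TCP
s,M=pose(); Q=(P-s["tool_pos"])@M; k=(abs(Q[:,:,0])<.07)&(abs(Q[:,:,1])<.04)&(Q[:,:,2]>-.03)&(Q[:,:,2]<.03)&(P[:,:,2]>.15)
for b in blobs(k,100): print("held",rect(Q[b]),np.percentile(Q[b],[2,98],axis=0).round(4),p[b].mean(0))
go(.61,-.309,.2,-76.5)
E
```

```text
[ 609.2 -306.2  103.7   60.3   13.7] 9637 z 0.0296 [206. 191. 161.] L [-0.377 -0.266]
top
[ 594.6 -309.7  150.1  130.7   13.6]
held [ 16.5   0.1  80.   66.6 -89.2] [[-0.0142 -0.0329 -0.0262]
 [ 0.049   0.0351  0.0014]] [163.41083621 150.30275524 126.57510643]
held [-43.    3.2  56.2  16.1 -89.8] [[-0.0499 -0.0232 -0.011 ]
 [-0.0357  0.0296 -0.0087]] [219.17016105 204.18687329 170.8702522 ]
tcp [ 0.5306 -0.3251  0.1995] q7 -0.95 shift [ 0.2697  0.011  -0.0019] turn 0.0008 alt -0.4992
```

View pics/w4.png

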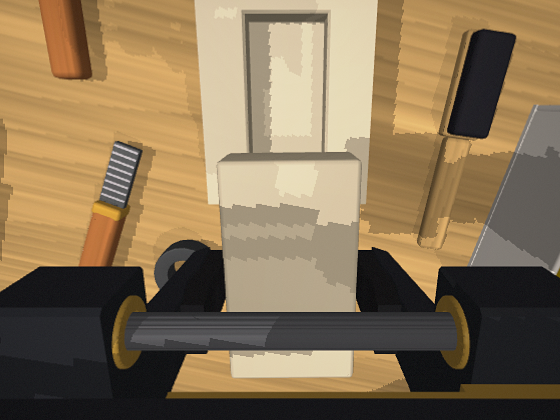

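The wrist view shows the pocket's mouth whole at about (287,85) and the indent held square at (290,265). The arm was still settling at that moment, so I measure again.

```bash
python3 - <<'E'
from seg import *
s,M=pose(); p,P=wr('w5',.024,.036,(.61,-.309),.08)
Q=(P-s["tool_pos"])@M; k=(abs(Q[:,:,0])<.07)&(abs(Q[:,:,1])<.045)&(Q[:,:,2]>-.018)&(Q[:,:,2]<-.005)&(p.min(2)>90)
for b in blobs(k,100): print("held",b.sum(),rect(Q[b]),np.percentile(Q[b],[1,99],axis=0).round(4).tolist())
s2,_=pose(); print(s["tool_pos"]-s2["tool_pos"])
go(.6092,-.3064,.2,-76.3)
E
```

```text
[ 610.2 -306.   101.6   60.4   13.6] 9434 z 0.0296 [206. 191. 161.] L [-0.377 -0.267]
held 20871 [18.   0.  66.2 56.2 -0.3] [[-0.0134, -0.027, -0.011], [0.0507, 0.0271, -0.0077]]
held 3272 [-40.9   0.7  55.7  16.4  89.5] [[-0.0484, -0.0262, -0.0109], [-0.0336, 0.0277, -0.0083]]
[-7.34313018e-04 -1.68773990e-03  2.17340868e-05]
tcp [ 0.5314 -0.3234  0.1994] q7 -0.95 shift [ 0.2654  0.0075 -0.0018] turn 0.0007 alt -0.4993
```

send_rows:
  rows: "0.05 0.002 0 0;0.12 0.004 0 0;0.2 0.006 0 0;0.25 0.007 0.05 0;0.263 0.007 0.15 0;0.263 0.007 0.25 0;0.263 0.007 0.33 0;0.263 0.007 0.36 0;0.263 0.007 0.36 0;0.263 0.007 0.36 0"

```text
clock: 12.4
tool_pos: [0.6092, -0.3068, 0.0922]
eef_rot: [0.993, 0.122, 0.0, -0.0]
contact_force: [0.7, -0.9, -2.5]
opening: 0.634
finger_force: 5.0
```

```bash
python3 - <<'E'
from seg import *
import time
for i in range(4):
    go(.6085,-.3066,.065,-76.4); 
    eyes.snapshot("wrist") if i<3 else 0
p,P=wr('w6',.055,.064,(.61,-.306),.14,400)
s,M=pose();Q=(P-s["tool_pos"])@M
k=(abs(Q[:,:,0])<.07)&(abs(Q[:,:,1])<.045)&(Q[:,:,2]>-.018)&(Q[:,:,2]<-.005)&(p.min(2)>90)
for b in blobs(k,300): print("held",b.sum(),rect(Q[b]))
E
```

```text
tcp [ 0.6092 -0.3068  0.0922] q7 -1.02 shift [-0.0023 -0.001   0.0907] turn 0.001 alt -0.499
tcp [ 0.6099 -0.3075  0.0933] q7 -1.02 shift [-0.0041 -0.0043  0.0943] turn 0.0009 alt -0.4991
tcp [ 0.6101 -0.308   0.0938] q7 -1.02 shift [-0.0045 -0.006   0.0961] turn 0.0009 alt -0.4991
tcp [ 0.61   -0.3082  0.094 ] q7 -1.02 shift [-0.004  -0.0067  0.0965] turn 0.0008 alt -0.4992
[ 642.2 -298.2  130.8  111.1  -76.2] 34082 z 0.0595 [200. 184. 154.] L [-0.344 -0.306]
[ 532.4 -325.   130.    24.9  -76.3] 3601 z 0.0594 [210. 192. 160.] L [-0.429 -0.2  ]
held 20667 [18.   0.1 66.4 56.2 -0.5]
held 3282 [-40.9   0.7  56.   16.  -89.7]
```

View pics/w6.png

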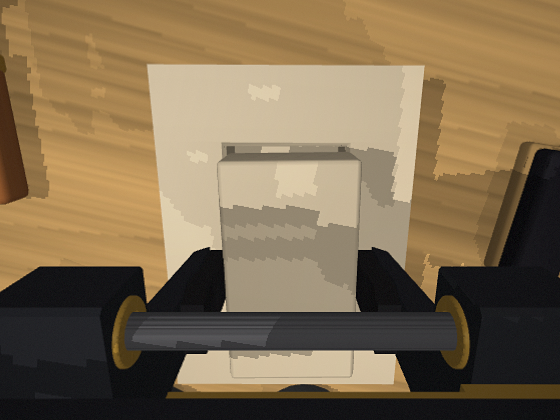

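The view shows the indent just over the pocket, with a sliver of pocket at its far edge (285,150), so it is nearly centred. The grip did slacken once (5 N) but the hold has not shifted.

send_rows:
  rows: "-0.0055 -0.0065 0 0.001;-0.0055 -0.0065 0 0.001;-0.0055 -0.0065 0.01 0.001;-0.0055 -0.0065 0.025 0.001;-0.0055 -0.0065 0.04 0.001;-0.0055 -0.0065 0.05 0.001;-0.0055 -0.0065 0.05 0.001"

```text
clock: 13.18
tool_pos: [0.606, -0.3061, 0.0755]
eef_rot: [0.993, 0.118, -0.001, -0.0]
contact_force: [0.4, -0.1, -3.2]
opening: 0.626
finger_force: 50.0
```

```bash
python3 -c "
from h import *
go(.608,-.3065,.066,-76.4);s=sensors.get_state();print(s['contact_force'],s['finger_force'])"
```

```text
tcp [ 0.606  -0.3061  0.0755] q7 -1.03 shift [0.0062 0.003  0.0318] turn -0.0002 alt 0.4998
[ 0.40859717 -0.10763273 -3.22117805] 49.96907114982605
```

send_rows:
  rows: "0.002 0.001 0.01 0;0.002 0.001 0.02 0;0.002 0.001 0.028 0;0.002 0.001 0.034 0;0.002 0.001 0.034 0;0.002 0.001 0.034 0"

```text
clock: 13.68
tool_pos: [0.607, -0.3065, 0.0664]
eef_rot: [0.993, 0.118, -0.0, -0.0]
contact_force: [-0.1, 1.1, -3.5]
opening: 0.63
finger_force: 50.0
```

Free in the pocket. Release, lift, shut the jaws and press.

send_rows:
  rows: "0 0 0 0;0 0 0 0;0 0 0 0;0 0 0 0;0 0 -0.05 0;0 0 -0.1 0;0 0 -0.1 0"
  jaw: -0.2

```text
clock: 14.27
tool_pos: [0.6095, -0.3076, 0.1005]
eef_rot: [0.993, 0.118, 0.003, 0.002]
contact_force: [0.8, -0.7, -2.8]
opening: 0.629
finger_force: 50.0
```

```bash
python3 - <<'E'
from seg import *
p,P=wr('w7',.03,.1,(.608,-.3065),.12,300)
H=P[:,:,2]; near=np.hypot(P[:,:,0]-.612,P[:,:,1]+.305)<.045
m=near&(H<.09); print(np.percentile(H[m],[5,25,50,75,95]).round(4)); go(.608,-.3065,.064,-76.4)
E
```

```text
[ 642.2 -298.1  130.9  110.9  -76.5] 32564 z 0.0596 [199. 183. 154.] L [-0.345 -0.306]
[ 518.3 -276.5   30.2   18.7  -75.5] 1088 z 0.0594 [210. 192. 160.] L [-0.392 -0.17 ]
[ 541.7 -376.5   25.4   19.8  -76.6] 908 z 0.0594 [214. 195. 164.] L [-0.471 -0.233]
[0.029  0.0586 0.0593 0.0598 0.0605]
tcp [ 0.6088 -0.3074  0.0991] q7 -1.03 shift [-0.0023 -0.0038  0.1171] turn -0.0003 alt 0.4997
```

View pics/w7.png

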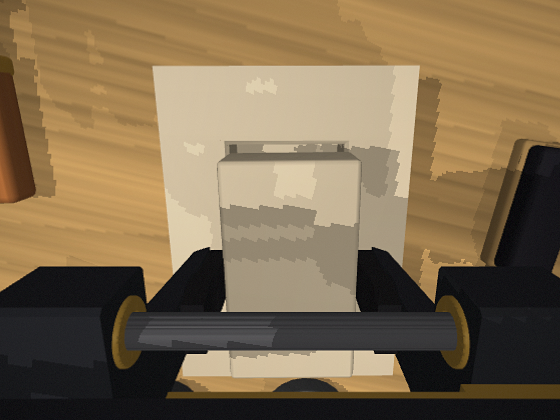

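The indent is still held: jaw -0.2 only asks for 53 mm. I go back down and open wider.

send_rows:
  rows: "-0.003 -0.002 0 0;-0.003 -0.002 0.02 0;-0.003 -0.002 0.05 0;-0.003 -0.002 0.08 0;-0.003 -0.002 0.1 0;-0.003 -0.002 0.108 0;-0.003 -0.002 0.108 0;-0.003 -0.002 0.108 0"

```text
clock: 14.98
tool_pos: [0.6082, -0.3057, 0.0645]
eef_rot: [0.993, 0.118, 0.002, 0.0]
contact_force: [4.5, 1.7, 2.6]
opening: 0.633
finger_force: 50.0
```

send_rows:
  rows: "0 0 0 0;0 0 0 0;0 0 0 0;0 0 0 0;0 0 -0.05 0;0 0 -0.1 0;0 0 -0.14 0;0 0 -0.14 0"
  jaw: -0.6

```text
clock: 15.65
tool_pos: [0.6079, -0.3072, 0.1098]
eef_rot: [0.993, 0.118, 0.002, 0.002]
contact_force: [1.1, 0.2, 0.1]
opening: 0.8
finger_force: 0.0
```

```bash
python3 - <<'E'
from seg import *
p,P=wr('w8',.061,.1,(.608,-.3065),.07,100)
H=P[:,:,2]; X=(P[:,:,:2]-np.array([.609,-.3063])); e=np.array([.972,.236]); a=X@e; b=X@np.array([-.236,.972])
ind=(abs(a)<.05)&(abs(b)<.027)&(H<.09); blk=(abs(a)<.088)&(abs(b)<.063)&((abs(a)>.054)|(abs(b)>.032))&(H<.09)&(H>.05)
print("indent",np.percentile(H[ind],[1,50,99]).round(4),"block",np.percentile(H[blk],[5,50,95]).round(4))
for lo,hi in [(-.05,-.02),(-.02,.02),(.02,.05)]:
    k=ind&(a>lo)&(a<hi); print(k.sum(),np.median(H[k]) if k.any() else None)
go(.608,-.3065,.064,-76.4)
E
```

```text
[ 610.6 -305.4   82.    55.8   13.5] 15006 z 0.0718 [168. 154. 129.] L [-0.379 -0.264]
indent [0.0298 0.0701 0.0825] block [0.0585 0.0595 0.0606]
3453 0.07997564505278648
7506 0.07192494079279552
5929 0.062088317890631545
tcp [ 0.6072 -0.3069  0.1084] q7 -1.03 shift [ 0.0026 -0.0009  0.1479] turn -0.0003 alt 0.4997
```

The indent has dropped in tilted: its far end is flush and its near end stands about 20 mm high. I press the near end with shut fingers.

send_rows:
  rows: "-0.05 0 0 0;-0.12 0 0 0;-0.12 0 0 0;-0.12 0 0 0;-0.12 0 0.03 0;-0.12 0 0.06 0;-0.12 0 0.08 0;-0.12 0 0.095 0;-0.12 0 0.095 0"
  jaw: 1

```text
clock: 16.45
tool_pos: [0.5705, -0.3136, 0.0757]
eef_rot: [0.993, 0.118, -0.001, -0.001]
contact_force: [0.1, 0.9, -0.4]
opening: 0.142
finger_force: 0.0
```

send_rows:
  rows: "0 0 0.01 0;0 0 0.02 0;0 0 0.03 0;0 0 0.035 0;0 0 0.04 0;0 0 0.045 0;0 0 0.045 0"

```text
clock: 17.03
tool_pos: [0.5709, -0.3145, 0.0639]
eef_rot: [0.993, 0.118, -0.0, -0.0]
contact_force: [-0.1, 0.2, 0.0]
opening: 0.004
finger_force: 0.0
```

send_rows:
  rows: "0 0 0.005 0;0 0 0.01 0;0 0 0.015 0;0 0 0.015 0;0 0 0.015 0"

```text
clock: 17.45
tool_pos: [0.5712, -0.3147, 0.0605]
eef_rot: [0.993, 0.118, 0.0, 0.0]
contact_force: [-1.9, 1.1, 6.1]
opening: 0.003
finger_force: 3.1
```

send_rows:
  rows: "0 0 0.006 0;0 0 0.012 0;0 0 0.012 0;0 0 -0.03 0;0.12 0 -0.03 0;0.12 0 -0.01 0;0.12 0 0.005 0;0.12 0 0.012 0;0.12 0 0.012 0"

```text
clock: 18.2
tool_pos: [0.6105, -0.3039, 0.0605]
eef_rot: [0.993, 0.119, 0.004, -0.0]
contact_force: [-0.2, 6.0, 24.3]
opening: 0.006
finger_force: 11.8
```

send_rows:
  rows: "0 0 -0.05 0;0 0 -0.15 0;-0.1 0 -0.25 0;-0.2 0 -0.35 0;-0.25 0 -0.4 0;-0.25 0 -0.4 0;-0.25 0 -0.4 0"

```text
clock: 18.78
tool_pos: [0.5324, -0.3248, 0.1768]
eef_rot: [0.993, 0.117, 0.0, 0.001]
contact_force: [1.1, 0.5, -0.2]
opening: 0.005
finger_force: 0.0
```

```bash
python3 - <<'E'
from seg import *
p,P=wr('w9',.062,.1,(.608,-.3065),.07,100)
H=P[:,:,2]; X=(P[:,:,:2]-np.array([.609,-.3063])); e=np.array([.972,.236]); a=X@e; b=X@np.array([-.236,.972])
for lo,hi in [(-.09,-.056),(-.048,-.02),(-.02,.02),(.02,.048),(.056,.09)]:
    k=(abs(b)<.025)&(H<.09)&(a>lo)&(a<hi); print(k.sum(),np.median(H[k]).round(4) if k.any() else None)
m=(np.hypot(P[:,:,0]-.417,P[:,:,1]+.247)<.05)&(H>.018)&(H<.03)
for q in blobs(m,200): print("ring",rect(P[q]))
m=(np.hypot(P[:,:,0]-.438,P[:,:,1]+.361)<.06)&(H>.06)&(H<.08)
for q in blobs(m,50): print("post",rect(P[q]),P[q].mean(0))
print(pose()[0]["tool_pos"])
E
```

```text
2901 0.0595
2692 0.0596
4286 0.0596
3256 0.0596
309 0.0596
ring [ 443.1 -242.8   35.5    6.5  -79.4]
[ 0.53316741 -0.32351723  0.17568467]
```

View pics/w9.png

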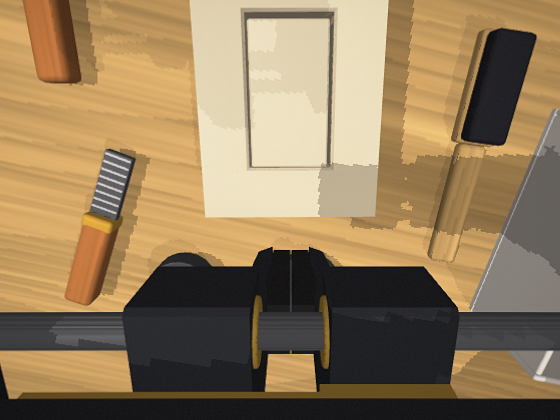

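The indent sits flush (.0596 everywhere) at about (288,90). Next is the ring, so I hover to see both ring and spindle.

```bash
python3 -c "
from h import *
go(.43,-.405,.27,0)"
```

```text
tcp [ 0.5332 -0.3235  0.1757] q7 -0.97 shift [-0.3977  0.1837 -0.3145] turn -0.2125 alt 0.2875
```

send_rows:
  rows: "-0.1 0.05 -0.08 -0.02;-0.2 0.1 -0.16 -0.04;-0.398 0.184 -0.314 -0.2;-0.398 0.184 -0.314 -0.2;-0.398 0.184 -0.314 -0.2;-0.398 0.184 -0.314 -0.2;-0.398 0.184 -0.314 -0.2;-0.398 0.184 -0.314 -0.2;-0.398 0.184 -0.314 -0.2;-0.398 0.184 -0.314 -0.2"
  jaw: -1

```text
clock: 19.67
tool_pos: [0.4311, -0.4042, 0.2684]
eef_rot: [0.734, 0.679, 0.001, -0.001]
contact_force: [1.0, -0.5, -0.8]
opening: 0.737
finger_force: 0.0
```

send_rows:
  rows: "0 0 0 -0.012;0 0 0 -0.012;0 0 0 -0.012;0 0 0 -0.012"

```text
clock: 20.0
tool_pos: [0.4305, -0.4047, 0.2693]
eef_rot: [0.711, 0.703, 0.0, -0.001]
contact_force: [-0.1, -0.9, -0.2]
opening: 1.001
finger_force: 0.0
```

```bash
cat > ring.py <<'E'
from seg import *
import sys
p,d,c,P=snap("wrist",sys.argv[1]); H=P[:,:,2]
def circ(m):
    for q in blobs(m,150):
        (cx,cy),r=cv2.minEnclosingCircle((P[q][:,:2]*1000).astype(np.float32)); v,u=np.nonzero(q); print((u.mean().round(),v.mean().round()),q.sum(),"circle",round(cx,1),round(cy,1),round(r,1),"rect",rect(P[q]),np.median(H[q]).round(4))
print("ring");circ((np.hypot(P[:,:,0]-.417,P[:,:,1]+.247)<.08)&(H>.019)&(H<.03)&(p.max(2)<130)&(np.ptp(p,axis=2)<45))
print("base");circ((np.hypot(P[:,:,0]-.438,P[:,:,1]+.361)<.08)&(H>.010)&(H<.02))
print("post");circ((np.hypot(P[:,:,0]-.438,P[:,:,1]+.361)<.08)&(H>.065)&(H<.076))
E
python3 ring.py w10
```

```text
ring
(np.float64(274.0), np.float64(23.0)) 1543 circle 416.6 -248.4 29.7 rect [ 416.4 -256.7   58.4   41.9   -1.5] 0.0235
base
(np.float64(297.0), np.float64(129.0)) 2561 circle 439.8 -361.8 34.9 rect [ 4.399e+02 -3.615e+02  6.930e+01  6.770e+01 -1.000e-01] 0.0145
post
(np.float64(298.0), np.float64(134.0)) 537 circle 439.5 -361.7 12.8 rect [ 439.8 -361.5   24.5   24.4   51. ] 0.0691
```

View pics/w10.png

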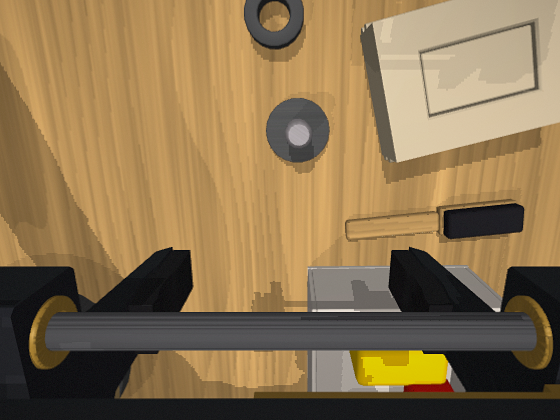

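Ring at (274,15), partly cut off by the picture's edge, and spindle at (298,134) with its axis at (.4397,-.3617). I move nearer to measure the ring.

```bash
python3 -c "
from h import *
go(.4165,-.33,.2,0)"
```

```text
tcp [ 0.4304 -0.4049  0.2696] q7 0.31 shift [ 0.2488 -0.0487  0.2322] turn -0.0016 alt 0.4984
```

send_rows:
  rows: "0.1 -0.02 0.1 0;0.249 -0.049 0.232 -0.0016;0.249 -0.049 0.232 -0.0016;0.249 -0.049 0.232 -0.0016;0.249 -0.049 0.232 -0.0016;0.249 -0.049 0.232 -0.0016;0.249 -0.049 0.232 -0.0016"

```text
clock: 20.63
tool_pos: [0.4169, -0.3322, 0.2015]
eef_rot: [0.708, 0.707, 0.0, 0.002]
contact_force: [-0.3, 0.2, -0.4]
opening: 1.003
finger_force: 0.0
```

```bash
python3 ring.py w11 | head -3; python3 -c "
from h import *
go(.4165,-.2477,.012,0)"
```

```text
ring
(np.float64(288.0), np.float64(85.0)) 2824 circle 416.5 -247.8 29.8 rect [ 416.8 -248.    58.7   58.5   89.4] 0.0235
base
tcp [ 0.4167 -0.3321  0.2015] q7 0.13 shift [ 0.2825 -0.0025  0.631 ] turn -0.0003 alt 0.4997
```

send_rows:
  rows: "0.1 -0.002 0.05 0;0.2 -0.002 0.15 0;0.281 -0.002 0.28 0;0.281 -0.002 0.4 0;0.281 -0.002 0.5 0;0.281 -0.002 0.58 0;0.281 -0.002 0.62 0;0.281 -0.002 0.635 0;0.281 -0.002 0.635 0;0.281 -0.002 0.635 0"

```text
clock: 21.52
tool_pos: [0.416, -0.2469, 0.0107]
eef_rot: [0.707, 0.707, 0.0, 0.001]
contact_force: [0.6, 0.4, 0.0]
opening: 1.003
finger_force: 0.0
```

send_rows:
  rows: "0 0 0 0;0 0 0 0;0 0 0 0;0 0 0 0;0 0 0 0;0 0 -0.1 0;0 0 -0.2 0;0 0 -0.3 0;0 0 -0.35 0;0 0 -0.35 0"
  jaw: 1
  force: 30

```text
clock: 22.35
tool_pos: [0.4166, -0.247, 0.1179]
eef_rot: [0.707, 0.707, 0.001, 0.003]
contact_force: [0.7, -0.7, -1.6]
opening: 0.672
finger_force: 30.0
```

```bash
python3 -c "
from h import *
s,M=pose();snap('wrist')
go(.4397,-.3617,.085,0)"
```

```text
tcp [ 0.4159 -0.2467  0.1162] q7 -0.18 shift [-0.3831  0.0791  0.1047] turn -0.0 alt 0.5
```

send_rows:
  rows: "-0.1 0.02 0 0;-0.2 0.04 0 0;-0.3 0.06 0.02 0;-0.38 0.079 0.05 0;-0.38 0.079 0.07 0;-0.38 0.079 0.07 0;-0.38 0.079 0.07 0;-0.38 0.079 0.07 0;-0.38 0.079 0.07 0"

```text
clock: 23.15
tool_pos: [0.4392, -0.3586, 0.0941]
eef_rot: [0.706, 0.708, 0.0, -0.0]
contact_force: [-0.5, -0.4, -1.7]
opening: 0.672
finger_force: 30.0
```

```bash
python3 - <<'E'
from seg import *
for i in range(2): snap("wrist")
s,M=pose(); p,d,c,P=snap("wrist","w12"); Q=(P-s["tool_pos"])@M
k=(np.hypot(Q[:,:,0],Q[:,:,1])<.04)&(Q[:,:,2]>-.03)&(Q[:,:,2]<0.0)
for b in blobs(k,100): 
    v,u=np.nonzero(b);(cx,cy),r=cv2.minEnclosingCircle((Q[b][:,:2]*1000).astype(np.float32)); print((u.mean(),v.mean()),b.sum(),"held",cx,cy,r,np.percentile(Q[b],[1,50,99],axis=0).round(4).tolist())
go(.4397,-.3617,.085,0)
E
```

```text
(np.float64(288.73099367806776), np.float64(265.1188199059815)) 12338 held 9.308038711547852 0.13710594177246094 38.84186935424805 [[-0.0167, -0.0372, -0.0288], [0.0089, 0.0002, -0.0127], [0.0282, 0.0379, -0.0005]]
tcp [ 0.4393 -0.3595  0.0945] q7 0.04 shift [-0.0074  0.0012  0.0317] turn 0.0003 alt -0.4997
```

View pics/w12.png

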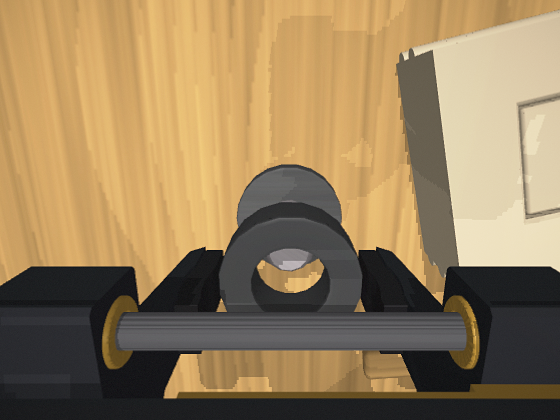

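The view shows the ring held at (290,260), with the post's tip visible through its hole at (290,260) and the base behind. It is nearly centred.

send_rows:
  rows: "-0.004 0.001 0.02 0;-0.004 0.001 0.04 0;-0.004 0.001 0.06 0;-0.004 0.001 0.08 0;-0.004 0.001 0.1 0;-0.004 0.001 0.12 0;-0.004 0.001 0.12 0"

```text
clock: 23.88
tool_pos: [0.4387, -0.3609, 0.0567]
eef_rot: [0.707, 0.707, -0.0, -0.001]
contact_force: [-0.2, 0.5, -1.5]
opening: 0.672
finger_force: 30.0
```

Ring bottom is now about 23 mm below the post's top with no contact force, so it is on. Next, lower to the base.

send_rows:
  rows: "0 0 0.03 0;0 0 0.06 0;0 0 0.08 0;0 0 0.095 0;0 0 0.104 0;0 0 0.104 0;0 0 0.104 0"

```text
clock: 24.47
tool_pos: [0.4394, -0.3613, 0.0269]
eef_rot: [0.707, 0.707, 0.0, 0.0]
contact_force: [-0.1, 0.3, -2.2]
opening: 0.672
finger_force: 30.0
```

send_rows:
  rows: "0 0 0 0;0 0 0 0;0 0 0 0;0 0 -0.1 0;0 0 -0.2 0;0 0 -0.3 0;-0.2 0 -0.4 0;-0.2 0 -0.4 0;-0.2 0 -0.4 0"
  jaw: -0.8

```text
clock: 25.22
tool_pos: [0.4394, -0.429, 0.1501]
eef_rot: [0.71, 0.705, -0.001, 0.005]
contact_force: [-0.5, -1.0, -0.3]
opening: 0.9
finger_force: 0.0
```

```bash
python3 - <<'E'
from seg import *
snap("wrist"); p,d,c,P=snap("wrist","w13"); H=P[:,:,2]
n=np.hypot(P[:,:,0]-.4397,P[:,:,1]+.3617); k=(n>.019)&(n<.028)&(H<.08); print("ring top z",np.percentile(H[k],[2,50,98]).round(4),k.sum())
print(pose()[0]["tool_pos"])
p,d,c,P=snap("top","t3"); H=P[:,:,2]
for b in blobs((H>0.006)&(H<0.25)&(P[:,:,1]<.25)&(P[:,:,0]>.38)&(P[:,:,0]<.75),80):
    v,u=np.nonzero(b); print((u.mean().round(),v.mean().round()),b.sum(),rect(P[b]),p[b].mean(0).round())
E
```

```text
ring top z [0.0372 0.0386 0.04  ] 2893
[ 0.43904754 -0.42249591  0.14750867]
(np.float64(190.0), np.float64(193.0)) 3577 [ 5.678e+02  1.836e+02  3.291e+02  1.329e+02 -1.000e-01] [117. 107.  90.]
(np.float64(306.0), np.float64(175.0)) 547 [ 648.3 -101.5  153.    38.    10.6] [114.  87.  65.]
(np.float64(382.0), np.float64(190.0)) 3774 [ 611.2 -302.8  187.2  137.8   13.6] [145. 132. 112.]
(np.float64(257.0), np.float64(175.0)) 690 [647.9  26.1 127.5  39.9  12.4] [62. 57. 52.]
(np.float64(440.0), np.float64(210.0)) 1124 [ 537.2 -438.7  317.3  103.4   -1.8] [70. 58. 44.]
(np.float64(512.0), np.float64(207.0)) 4930 [ 559.1 -627.2  370.1  211.5   88.8] [115.  84.  62.]
(np.float64(328.0), np.float64(248.0)) 558 [ 454.6 -165.2  148.4   29.8   -7.7] [110.  82.  59.]
(np.float64(280.0), np.float64(254.0)) 397 [451.3 -39.1 141.3  26.2  -5.7] [107.  76.  49.]
(np.float64(244.0), np.float64(241.0)) 232 [471.3  57.3  46.1  37.4 -44.8] [135. 121. 103.]
(np.float64(455.0), np.float64(236.0)) 126 [ 489.1 -426.5   35.4   28.4   80.6] [51. 44. 37.]
(np.float64(401.0), np.float64(254.0)) 569 [ 439.2 -359.2   69.3   66.4  -29.6] [67. 61. 55.]
```

The ring is down (top at .0386, expected .039). Next is the rasp, by the top view at (.4546,-.1652) with yaw -7.7°.

```bash
cat > go2.py <<'E'
import sys
from h import *
go(*map(float,sys.argv[1:]))
E
python3 go2.py .4377 -.163 .1 -97.7
```

```text
tcp [ 0.4391 -0.4208  0.1469] q7 0.21 shift [ 0.8591 -0.0043  0.1568] turn -0.2285 alt 0.2715
```

send_rows:
  rows: "0.12 0 0 0.02;0.24 0 0 0.04;0.36 0 0 0.06;0.48 0 0 0.08;0.6 0 0 0.1;0.72 0 0.05 0.12;0.859 -0.004 0.1 0.14;0.859 -0.004 0.15 0.16;0.859 -0.004 0.157 0.18;0.859 -0.004 0.157 0.197"
  jaw: -0.4

```text
clock: 26.2
tool_pos: [0.4367, -0.1603, 0.0985]
eef_rot: [0.986, 0.166, -0.002, -0.001]
contact_force: [0.6, 0.0, 0.9]
opening: 0.694
finger_force: 0.0
```

send_rows:
  rows: "0 0 0 0.02;0 0 0 0.04;0 0 0 0.06;0 0 0 0.0745;0 0 0 0.0745;0 0 0 0.0745"

```text
clock: 26.7
tool_pos: [0.4374, -0.1624, 0.0995]
eef_rot: [0.998, -0.065, -0.001, -0.0]
contact_force: [-0.8, -0.0, 0.0]
opening: 0.704
finger_force: 0.0
```

```bash
python3 - <<'E'
from seg import *
wr("w14",.006,.04,(.47,-.165),.1,200); go(.4377,-.163,.004,-97.7)
E
```

```text
[ 455.  -165.4  148.8   26.8   -7.7] 8739 z 0.0219 [149. 110.  79.] L [-0.315 -0.07 ]
tcp [ 0.4375 -0.1626  0.0996] q7 -1.37 shift [0.0011 0.0014 0.3186] turn 0.0006 alt -0.4994
```

send_rows:
  rows: "0 0.001 0.1 0;0 0.001 0.2 0;0 0.001 0.27 0;0 0.001 0.315 0;0 0.001 0.318 0;0 0.001 0.318 0"

```text
clock: 27.25
tool_pos: [0.4404, -0.1645, 0.006]
eef_rot: [0.998, -0.066, -0.003, -0.001]
contact_force: [0.1, -0.1, 0.0]
opening: 0.7
finger_force: 0.0
```

send_rows:
  rows: "0 0 0 0;0 0 0 0;0 0 0 0;0 0 0 0;0 0 0 0;0 0 -0.1 0;0 0 -0.2 0;0 0 -0.35 0;0 0 -0.5 0;0 0 -0.5 0"
  jaw: 1
  force: 35

```text
clock: 28.08
tool_pos: [0.4437, -0.1662, 0.1618]
eef_rot: [0.998, -0.067, 0.002, 0.0]
contact_force: [-0.0, 0.2, -0.1]
opening: 0.006
finger_force: 0.0
```

```bash
cat > slot.py <<'E'
# slot.py Ly off z : TCP for a tool whose grip point lies `off` m from its mid towards the handle, mid at L.x=.152, steel to own +x (yaw 65)
import sys
from seg import *
Ly,off,z=map(float,sys.argv[1:]); t=hd+x*(.152-off)+y*Ly; print(t.round(4)); go(t[0],t[1],z,-25)
E
python3 slot.py -.09 .017 .15
```

```text
[0.6686 0.2333]
tcp [ 0.4437 -0.1662  0.1618] q7 -1.37 shift [ 0.5636 -1.4205  0.0411] turn -0.202 alt 0.298
```

The jaws shut on nothing. I look again.

```bash
python3 - <<'E'
from seg import *
p,P=wr("w15",.006,.04,(.45,-.165),.16,200); print()
p,d,c,P=snap("top","t4"); H=P[:,:,2]
for b in blobs((H>0.006)&(H<0.05)&(P[:,:,1]<.1)&(P[:,:,1]>-.4)&(P[:,:,0]>.38)&(P[:,:,0]<.75),80):
    v,u=np.nonzero(b); print((u.mean().round(),v.mean().round()),b.sum(),rect(P[b]),p[b].mean(0).round())
E
```

```text
[ 587.4 -119.4   26.7   26.4   13.5] 1342 z 0.0229 [175. 108.  58.] L [-0.222 -0.163]
[ 543.2 -252.7   78.1    6.    13.7] 2024 z 0.0322 [201. 187. 158.] L [-0.359 -0.181]
[ 463.1 -165.8  134.8   26.7   -7.3] 5091 z 0.0209 [174. 133.  97.] L [-0.313 -0.075]
[449.9 -39.2 145.1  26.8  -4.9] 4255 z 0.022 [163. 116.  73.] L [-0.208 -0.004]

(np.float64(306.0), np.float64(175.0)) 547 [ 648.3 -105.1  151.2   36.4   14.4] [125.  94.  70.]
(np.float64(257.0), np.float64(175.0)) 688 [646.5  25.9 122.6  42.9  14.4] [63. 58. 53.]
(np.float64(358.0), np.float64(195.0)) 307 [ 592.9 -240.9  178.3    8.6   13.6] [134. 122. 102.]
(np.float64(330.0), np.float64(230.0)) 203 [ 498.6 -170.5   62.7   25.1   -8.5] [94. 87. 81.]
(np.float64(280.0), np.float64(254.0)) 402 [450.8 -40.2 142.1  28.2  -5.8] [120.  85.  55.]
(np.float64(244.0), np.float64(241.0)) 232 [474.4  61.2  44.9  43.5 -44.8] [145. 130. 110.]
(np.float64(401.0), np.float64(253.0)) 416 [ 438.3 -363.2   70.2   67.6    5.8] [58. 52. 46.]
```

View pics/w15.png

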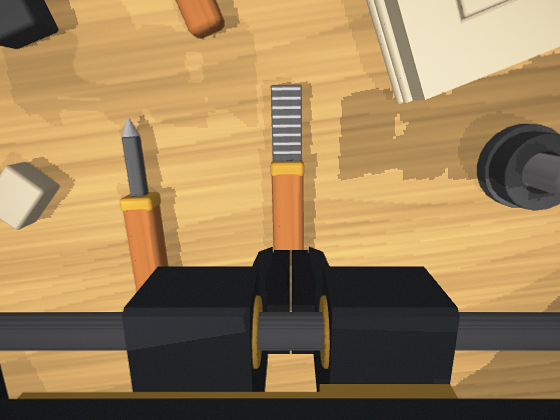

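The rasp is still at the same place (287,160), so the jaws had not closed before the lift. I redo it with a narrower opening and more closing rows.

```bash
python3 go2.py .4377 -.163 .005 -97.6
```

```text
tcp [ 0.4426 -0.1656  0.1585] q7 -1.37 shift [-0.0174 -0.0061  0.5117] turn -0.0003 alt 0.4997
```

send_rows:
  rows: "-0.017 -0.006 0 0;-0.017 -0.006 0.1 0;-0.017 -0.006 0.2 0;-0.017 -0.006 0.3 0;-0.017 -0.006 0.4 0;-0.017 -0.006 0.47 0;-0.017 -0.006 0.51 0;-0.017 -0.006 0.512 0;-0.017 -0.006 0.512 0"
  jaw: -0.1

```text
clock: 28.93
tool_pos: [0.4379, -0.1632, 0.0039]
eef_rot: [0.998, -0.067, -0.006, -0.002]
contact_force: [0.0, 1.0, 0.2]
opening: 0.546
finger_force: 0.0
```

send_rows:
  rows: "0 0 0 0;0 0 0 0;0 0 0 0;0 0 0 0;0 0 0 0;0 0 0 0"
  jaw: 1

```text
clock: 29.43
tool_pos: [0.439, -0.1636, 0.0057]
eef_rot: [0.998, -0.067, -0.004, -0.001]
contact_force: [-0.2, 0.3, 6.6]
opening: 0.294
finger_force: 35.0
```

send_rows:
  rows: "0 0 -0.1 0;0 0 -0.2 0;0 0 -0.3 0;0 0 -0.4 0;0 0 -0.48 0;0 0 -0.48 0"

```text
clock: 29.93
tool_pos: [0.4418, -0.1648, 0.1527]
eef_rot: [0.998, -0.067, -0.001, -0.001]
contact_force: [0.8, -1.0, -1.6]
opening: 0.293
finger_force: 35.0
```

```bash
python3 slot.py -.09 .017 .15
```

```text
[0.6686 0.2333]
tcp [ 0.4418 -0.1648  0.1527] q7 -1.33 shift [ 0.5709 -1.4166  0.0088] turn -0.202 alt 0.298
```

send_rows:
  rows: "0.05 -0.12 0 0;0.1 -0.25 0 0;0.15 -0.38 0 0;0.2 -0.5 0 0;0.25 -0.62 0 0;0.3 -0.75 0 0;0.35 -0.87 0 0;0.4 -0.99 0 0;0.4 -0.99 0 0"

```text
clock: 30.68
tool_pos: [0.6012, 0.1258, 0.1467]
eef_rot: [0.998, -0.061, -0.004, -0.005]
contact_force: [0.7, 1.7, -1.3]
opening: 0.29
finger_force: 35.0
```

send_rows:
  rows: "0.04 -0.1 0 -0.02;0.08 -0.2 0 -0.04;0.12 -0.3 0 -0.06;0.171 -0.427 0 -0.08;0.171 -0.427 0 -0.1;0.171 -0.427 0 -0.12;0.171 -0.427 0 -0.14;0.171 -0.427 0 -0.16;0.171 -0.427 0 -0.18;0.171 -0.427 0 -0.199"

```text
clock: 31.52
tool_pos: [0.6653, 0.2337, 0.146]
eef_rot: [0.847, 0.532, -0.005, -0.005]
contact_force: [0.1, 0.4, -1.9]
opening: 0.291
finger_force: 35.0
```

```bash
python3 slot.py -.09 .017 .03; python3 - <<'E'
from seg import *
s,M=pose(); p,d,c,P=snap("wrist","w16"); print(M[:,:2].round(3))
Q=np.stack([(P[:,:,:2]-hd)@x,(P[:,:,:2]-hd)@y,P[:,:,2]],-1)
k=(Q[:,:,2]>.1); H=Q[:,:,2]
for b in blobs((H>.07)&(H<.085),300): print("wall",b.sum(),np.percentile(Q[b],[2,50,98],axis=0).round(3).tolist())
E
```

```text
[0.6686 0.2333]
tcp [0.6653 0.2337 0.146 ] q7 -0.95 shift [0.0047 0.0154 0.3866] turn -0.002 alt 0.498
[[ 0.434  0.901]
 [ 0.901 -0.434]
 [-0.003 -0.013]]
wall 3234 [[0.097, -0.144, 0.071], [0.19, -0.141, 0.074], [0.255, -0.131, 0.083]]
wall 360 [[0.038, 0.075, 0.08], [0.041, 0.095, 0.082], [0.043, 0.115, 0.083]]
wall 879 [[-0.001, -0.275, 0.07], [0.016, -0.264, 0.077], [0.027, -0.258, 0.085]]
```

View pics/w16.png

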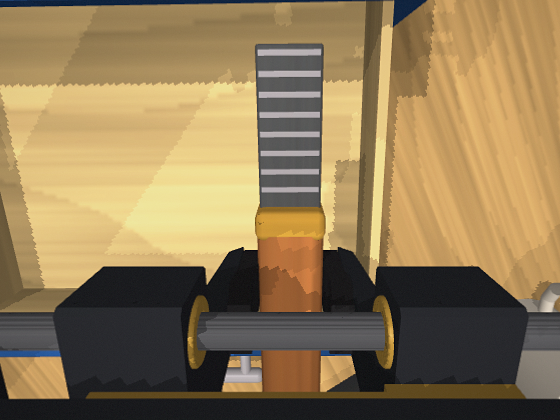

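The view shows the rasp held straight along the drawer, centred at (290,220), with the right wall at (375,150). I lower and release it.

send_rows:
  rows: "0.005 0.015 0.08 -0.002;0.005 0.015 0.18 -0.002;0.005 0.015 0.27 -0.002;0.005 0.015 0.34 -0.002;0.005 0.015 0.38 -0.002;0.005 0.015 0.385 -0.002;0.005 0.015 0.385 -0.002"

```text
clock: 32.15
tool_pos: [0.6697, 0.2339, 0.0318]
eef_rot: [0.845, 0.534, -0.004, -0.004]
contact_force: [-0.2, -0.2, -1.4]
opening: 0.287
finger_force: 35.0
```

send_rows:
  rows: "0 0 0 0;0 0 0 0;0 0 0 0;0 0 -0.1 0;0 0 -0.2 0;0 0 -0.33 0;0 0 -0.45 0;0 0 -0.45 0"
  jaw: 0.15

```text
clock: 32.82
tool_pos: [0.6768, 0.2358, 0.1777]
eef_rot: [0.845, 0.534, 0.005, -0.003]
contact_force: [2.6, 0.5, 1.2]
opening: 0.426
finger_force: 0.0
```

```bash
cat > look.py <<'E'
# whole-bench look with the top camera: tools, and drawer contents (L frame) with the wrist
from seg import *
import sys
p,d,c,P=snap("top",sys.argv[1]); H=P[:,:,2]
for b in blobs((H>0.006)&(H<0.05)&(P[:,:,1]<.1)&(P[:,:,1]>-.23)&(P[:,:,0]>.36)&(P[:,:,0]<.75),80):
    v,u=np.nonzero(b); print((u.mean().round(),v.mean().round()),b.sum(),rect(P[b]),p[b].mean(0).round())
p,d,c,P=snap("wrist",sys.argv[1]+"w"); Q=np.stack([(P[:,:,:2]-hd)@x,(P[:,:,:2]-hd)@y,P[:,:,2]],-1); H=Q[:,:,2]
for b in blobs((H>.027)&(H<.065)&(Q[:,:,0]>.062)&(abs(Q[:,:,1])<.134),150): print("drawer",b.sum(),rect(Q[b]),np.percentile(H[b],[50,98]).round(3))
E
python3 look.py t5
```

```text
(np.float64(306.0), np.float64(175.0)) 554 [ 648.  -105.1  150.7   36.    14.5] [111.  83.  62.]
(np.float64(257.0), np.float64(175.0)) 685 [647.3  23.1 119.8  45.5  12.4] [66. 61. 56.]
(np.float64(280.0), np.float64(257.0)) 446 [442.8 -39.4 158.1  28.4  -5.6] [129.  91.  59.]
(np.float64(244.0), np.float64(240.0)) 234 [474.9  61.   44.9  42.4 -48. ] [154. 138. 117.]
drawer 5936 [153.4 -92.4 148.9  26.5  -0.5] [0.044 0.047]
```

The rasp lies in the drawer at (.153,-.092) in drawer axes. Next is the claw chisel.

```bash
python3 go2.py .631 -.1094 .11 -75.5
```

```text
tcp [0.6729 0.2343 0.1709] q7 -0.94 shift [-1.0956  0.3661  0.1969] turn 0.1392 alt -0.3608
```

send_rows:
  rows: "-0.1 0.03 0 0;-0.22 0.07 0 0.02;-0.35 0.11 0 0.04;-0.48 0.15 0 0.06;-0.61 0.19 0 0.08;-0.74 0.23 0 0.1;-0.87 0.28 0 0.12;-1 0.334 0.05 0.139;-1 0.334 0.1 0.139;-1 0.334 0.1 0.139"
  jaw: -0.1

```text
clock: 33.75
tool_pos: [0.6294, -0.0848, 0.1332]
eef_rot: [0.992, 0.124, -0.009, -0.002]
contact_force: [-1.1, 0.4, -0.1]
opening: 0.551
finger_force: 0.0
```

```bash
python3 - <<'E'
from seg import *
snap("wrist"); wr("w17",.006,.04,(.65,-.105),.09,200); go(.631,-.1094,.005,-75.5)
E
```

```text
[ 648.7 -104.4  150.1   36.2   14.5] 6929 z 0.0214 [181. 141. 109.] L [-0.175 -0.219]
tcp [ 0.6321 -0.0789  0.1356] q7 -1.21 shift [-0.0246  0.1011  0.4349] turn 0.0004 alt -0.4996
```

send_rows:
  rows: "-0.022 0.099 0 0;-0.022 0.099 0.1 0;-0.022 0.099 0.2 0;-0.022 0.099 0.3 0;-0.022 0.099 0.38 0;-0.022 0.099 0.425 0;-0.022 0.099 0.435 0;-0.022 0.099 0.435 0"

```text
clock: 34.52
tool_pos: [0.6332, -0.1085, 0.0061]
eef_rot: [0.992, 0.128, -0.005, -0.003]
contact_force: [-0.0, -0.2, 0.4]
opening: 0.551
finger_force: 0.0
```

send_rows:
  rows: "0 0 0 0;0 0 0 0;0 0 0 0;0 0 0 0;0 0 0 0;0 0 0 0"
  jaw: 1

```text
clock: 35.02
tool_pos: [0.6339, -0.1095, 0.0077]
eef_rot: [0.992, 0.127, -0.004, -0.003]
contact_force: [-1.6, 1.9, 6.5]
opening: 0.289
finger_force: 35.0
```

send_rows:
  rows: "0 0 -0.1 0;0 0 -0.2 0;0 0 -0.3 0;0 0 -0.4 0;0 0 -0.48 0;0 0 -0.48 0"

```text
clock: 35.52
tool_pos: [0.6377, -0.1117, 0.1558]
eef_rot: [0.992, 0.127, 0.0, -0.001]
contact_force: [0.8, 0.3, -1.1]
opening: 0.294
finger_force: 34.9
```

```bash
python3 slot.py -.033 .0175 .15
```

```text
[0.6167 0.257 ]
tcp [ 0.6377 -0.1117  0.1558] q7 -1.17 shift [ 0.2416 -1.2069  0.0214] turn -0.1401 alt 0.3599
```

send_rows:
  rows: "0.02 -0.1 0 0;0.04 -0.22 0 -0.02;0.06 -0.35 0 -0.04;0.09 -0.48 0 -0.06;0.12 -0.61 0 -0.08;0.15 -0.74 0 -0.1;0.17 -0.87 0 -0.12;0.2 -1 0 -0.14;0.2 -1 0 -0.14;0.2 -1 0 -0.14"

```text
clock: 36.35
tool_pos: [0.6151, 0.1989, 0.1504]
eef_rot: [0.842, 0.54, -0.003, -0.006]
contact_force: [0.0, -1.7, -1.8]
opening: 0.292
finger_force: 34.9
```

```bash
python3 -c "from h import *;snap('wrist')"; python3 slot.py -.033 .0175 .032
```

```text
[0.6167 0.257 ]
tcp [0.6159 0.1951 0.1504] q7 -0.94 shift [ 0.189  -0.0797  0.3951] turn 0.0002 alt -0.4998
```

send_rows:
  rows: "0.09 -0.04 0 0;0.17 -0.075 0 0;0.188 -0.08 0 0;0.188 -0.08 0.06 0;0.188 -0.08 0.16 0;0.188 -0.08 0.26 0;0.188 -0.08 0.34 0;0.188 -0.08 0.385 0;0.188 -0.08 0.39 0;0.188 -0.08 0.39 0"

```text
clock: 37.23
tool_pos: [0.6179, 0.2548, 0.0342]
eef_rot: [0.844, 0.537, -0.004, -0.004]
contact_force: [-1.1, 0.1, -0.3]
opening: 0.293
finger_force: 34.9
```

send_rows:
  rows: "0 0 0 0;0 0 0 0;0 0 0 0;0 0 -0.1 0;0 0 -0.2 0;0 0 -0.33 0;0 0 -0.45 0;0 0 -0.45 0"
  jaw: 0.15

```text
clock: 37.9
tool_pos: [0.6242, 0.2584, 0.1792]
eef_rot: [0.844, 0.537, 0.005, -0.003]
contact_force: [1.3, 0.4, 0.6]
opening: 0.426
finger_force: 0.0
```

```bash
python3 look.py t6; python3 go2.py .426 -.0378 .15 -95.6
```

```text
(np.float64(257.0), np.float64(175.0)) 690 [646.6  24.3 122.2  45.7  14.2] [62. 56. 51.]
(np.float64(280.0), np.float64(257.0)) 442 [445.  -38.1 154.   26.8  -5.7] [128.  90.  59.]
(np.float64(244.0), np.float64(241.0)) 231 [470.2  60.5  50.6  34.9 -47.6] [153. 138. 117.]
drawer 5702 [157.6 -92.1 139.9  26.4   0.3] [0.042 0.047]
drawer 5884 [149.5 -37.5 150.1  36.   -1.2] [0.044 0.047]
tcp [0.6206 0.2567 0.1729] q7 -1.0 shift [-1.164  -0.1723  0.0732] turn 0.1961 alt -0.3039
```

send_rows:
  rows: "-0.1 -0.02 0 0.01;-0.22 -0.04 0 0.03;-0.35 -0.06 0 0.05;-0.48 -0.08 0 0.07;-0.61 -0.1 0 0.09;-0.74 -0.12 0 0.11;-0.87 -0.14 0 0.13;-1 -0.17 0 0.15;-1 -0.17 0 0.17;-1 -0.17 0 0.19"
  jaw: -0.1

```text
clock: 38.83
tool_pos: [0.4432, 0.0029, 0.1701]
eef_rot: [0.999, -0.032, -0.007, -0.001]
contact_force: [1.0, 1.0, -0.1]
opening: 0.552
finger_force: 0.0
```

```bash
python3 - <<'E'
from seg import *
snap("wrist"); go(.429,-.0365,.11,-95.7)
E
```

```text
tcp [0.4445 0.0044 0.17  ] q7 -1.54 shift [-0.0399  0.1398  0.2003] turn 0.0051 alt -0.4949
```

send_rows:
  rows: "-0.02 0.07 0.05 0.005;-0.04 0.14 0.15 0.005;-0.04 0.14 0.2 0.005;-0.04 0.14 0.2 0.005;-0.04 0.14 0.2 0.005"

```text
clock: 39.3
tool_pos: [0.4307, -0.035, 0.1098]
eef_rot: [0.999, -0.041, -0.006, -0.002]
contact_force: [0.2, -0.2, 0.2]
opening: 0.55
finger_force: 0.0
```

```bash
python3 - <<'E'
from seg import *
snap("wrist"); wr("w18",.006,.04,(.45,-.038),.09,200); go(.429,-.0365,.005,-95.7)
E
```

```text
[446.1 -37.9 153.   27.   -6.1] 6275 z 0.0228 [162. 112.  69.] L [-0.208  0.005]
[470.2  41.9  34.3  16.1 -21.2] 1097 z 0.0238 [166. 152. 129.] L [-0.121  0.005]
tcp [ 0.4319 -0.0346  0.1109] q7 -1.46 shift [-0.0059  0.0082  0.3532] turn 0.0027 alt -0.4973
```

send_rows:
  rows: "-0.004 0.008 0.08 0.003;-0.004 0.008 0.18 0.003;-0.004 0.008 0.27 0.003;-0.004 0.008 0.335 0.003;-0.004 0.008 0.352 0.003;-0.004 0.008 0.352 0.003"

```text
clock: 39.9
tool_pos: [0.4411, -0.0371, 0.016]
eef_rot: [0.999, -0.051, -0.014, -0.003]
contact_force: [0.8, 0.5, 0.5]
opening: 0.553
finger_force: 0.0
```

send_rows:
  rows: "0 0 0 0;0 0 0 0;0 0 0 0;0 0 0 0;0 0 0 0;0 0 0 0"
  jaw: 1

```text
clock: 40.4
tool_pos: [0.44, -0.0378, 0.0165]
eef_rot: [0.999, -0.052, -0.014, -0.003]
contact_force: [-0.0, 1.9, 6.5]
opening: 0.293
finger_force: 35.0
```

send_rows:
  rows: "0 0 -0.1 0;0 0 -0.2 0;0 0 -0.3 0;0 0 -0.4 0;0 0 -0.48 0;0 0 -0.48 0"

```text
clock: 40.9
tool_pos: [0.4455, -0.0396, 0.163]
eef_rot: [0.999, -0.052, -0.012, -0.002]
contact_force: [0.2, 0.2, -3.0]
opening: 0.287
finger_force: 35.0
```

```bash
python3 slot.py .022 .017 .15
```

```text
[0.5671 0.2806]
tcp [ 0.4455 -0.0396  0.163 ] q7 -0.9 shift [ 0.2937 -1.1036  0.0383] turn -0.1971 alt 0.3029
```

Held a little higher (tip 16 mm above the bench) and near the middle, so the offset is about 5 mm.

send_rows:
  rows: "0.03 -0.1 0 0;0.06 -0.22 0 -0.02;0.1 -0.35 0 -0.04;0.14 -0.48 0 -0.06;0.18 -0.61 0 -0.08;0.22 -0.74 0 -0.1;0.25 -0.87 0 -0.12;0.28 -1 0 -0.14;0.28 -1 0 -0.16;0.28 -1 0 -0.18"

```text
clock: 41.73
tool_pos: [0.5574, 0.2546, 0.1557]
eef_rot: [0.869, 0.494, -0.012, -0.011]
contact_force: [-0.2, -0.6, -1.9]
opening: 0.289
finger_force: 35.0
```

```bash
python3 -c "from h import *;snap('wrist')"; python3 slot.py .022 .005 .15;python3 - <<'E'
from seg import *
s,M=pose(); p,d,c,P=snap("wrist","w19"); Q=(P-s["tool_pos"])@M; k=(abs(Q[:,:,1])<.03)&(Q[:,:,2]<.03)&(Q[:,:,2]>-.02)&(Q[:,:,0]<.13)&(Q[:,:,0]>.012)
for b in blobs(k,200): print(rect(Q[b]),np.percentile(Q[b],[1,50,99],axis=0).round(3).tolist())
E
```

```text
[0.5722 0.2915]
tcp [0.5574 0.252  0.1561] q7 -0.65 shift [ 0.1388 -0.0243  0.0195] turn -0.0158 alt 0.4842
[47.   1.1 69.9 26.8  0.1] [[0.012, -0.011, -0.008], [0.039, 0.001, -0.002], [0.079, 0.013, 0.011]]
```

send_rows:
  rows: "0.07 -0.012 0 -0.015;0.13 -0.024 0 -0.016;0.139 -0.024 0.02 -0.016;0.139 -0.024 0.02 -0.016;0.139 -0.024 0.02 -0.016;0.139 -0.024 0.02 -0.016"

```text
clock: 42.33
tool_pos: [0.5734, 0.2879, 0.1511]
eef_rot: [0.848, 0.53, -0.012, -0.01]
contact_force: [0.1, 0.0, -1.9]
opening: 0.292
finger_force: 35.0
```

```bash
python3 -c "from h import *;snap('wrist')"; python3 slot.py .022 .005 .042
```

```text
[0.5722 0.2915]
tcp [0.5736 0.2881 0.1514] q7 -0.64 shift [0.0116 0.0015 0.3646] turn -0.0025 alt 0.4975
```

send_rows:
  rows: "0.012 0.001 0.08 -0.002;0.012 0.001 0.18 -0.002;0.012 0.001 0.27 -0.002;0.012 0.001 0.33 -0.002;0.012 0.001 0.36 -0.002;0.012 0.001 0.365 -0.002;0.012 0.001 0.365 -0.002"

```text
clock: 42.97
tool_pos: [0.5728, 0.2932, 0.0424]
eef_rot: [0.844, 0.537, -0.011, -0.01]
contact_force: [0.4, -0.1, -0.8]
opening: 0.285
finger_force: 35.0
```

send_rows:
  rows: "0 0 0 0;0 0 0 0;0 0 0 0;0 0 -0.1 0;0 0 -0.2 0;0 0 -0.33 0;0 0 -0.45 0;0 0 -0.45 0"
  jaw: 0.15

```text
clock: 43.63
tool_pos: [0.5818, 0.2942, 0.1857]
eef_rot: [0.844, 0.537, -0.003, -0.009]
contact_force: [1.7, -0.7, 0.4]
opening: 0.42
finger_force: 0.0
```

```bash
python3 look.py t7; python3 go2.py .647 .0243 .15 -76.5
```

```text
(np.float64(257.0), np.float64(175.0)) 687 [646.6  25.9 119.6  41.   13. ] [57. 51. 46.]
(np.float64(244.0), np.float64(240.0)) 231 [471.6  57.4  45.5  37.4 -50.5] [144. 129. 110.]
drawer 4296 [155.1  20.5 151.8  26.7  -0.4] [0.045 0.047]
drawer 5887 [154.2 -91.9 147.3  26.7   0.4] [0.04  0.047]
drawer 4835 [161.3 -37.9 126.6  36.7  -1.2] [0.038 0.046]
tcp [0.5779 0.2935 0.1797] q7 -0.65 shift [-0.7156  0.5906  0.0857] turn 0.143 alt -0.357
```

send_rows:
  rows: "-0.09 0.07 0 0.01;-0.18 0.15 0 0.03;-0.27 0.23 0 0.05;-0.37 0.3 0 0.07;-0.46 0.38 0 0.09;-0.55 0.45 0 0.11;-0.64 0.53 0 0.13;-0.716 0.59 0.05 0.143;-0.716 0.59 0.08 0.143;-0.716 0.59 0.08 0.143"
  jaw: -0.5

```text
clock: 44.57
tool_pos: [0.643, 0.0216, 0.1462]
eef_rot: [0.993, 0.116, -0.018, -0.005]
contact_force: [0.3, 0.4, -0.3]
opening: 0.752
finger_force: 0.0
```

```bash
python3 - <<'E'
from seg import *
snap("wrist"); wr("w20",.006,.04,(.647,.025),.09,200); go(.6467,.025,.008,-77)
E
```

```text
[647.7  26.2 119.5  39.7  12.3] 8119 z 0.0294 [87. 87. 87.] L [-0.059 -0.162]
tcp [0.6443 0.0254 0.148 ] q7 -0.94 shift [0.0215 0.0104 0.4662] turn 0.0017 alt -0.4983
```

send_rows:
  rows: "0.022 0.008 0.08 0.003;0.022 0.008 0.18 0.003;0.022 0.008 0.28 0.003;0.022 0.008 0.38 0.003;0.022 0.008 0.44 0.003;0.022 0.008 0.465 0.003;0.022 0.008 0.465 0.003;0.022 0.008 0.465 0.003"

```text
clock: 45.33
tool_pos: [0.6488, 0.0248, 0.0106]
eef_rot: [0.994, 0.109, -0.014, -0.005]
contact_force: [-0.3, 0.4, 0.2]
opening: 0.748
finger_force: 0.0
```

send_rows:
  rows: "0 0 0 0;0 0 0 0;0 0 0 0;0 0 0 0;0 0 0 0;0 0 0 0"
  jaw: 1

```text
clock: 45.83
tool_pos: [0.6486, 0.0252, 0.0107]
eef_rot: [0.994, 0.109, -0.014, -0.006]
contact_force: [-0.4, 2.7, 5.8]
opening: 0.453
finger_force: 34.9
```

send_rows:
  rows: "0 0 -0.1 0;0 0 -0.2 0;0 0 -0.3 0;0 0 -0.4 0;0 0 -0.48 0;0 0 -0.48 0"

```text
clock: 46.33
tool_pos: [0.6556, 0.0215, 0.1587]
eef_rot: [0.994, 0.108, -0.01, -0.003]
contact_force: [0.8, -0.8, -2.0]
opening: 0.448
finger_force: 34.9
```

```bash
python3 slot.py .087 .0 .15
```

```text
[0.5154 0.3235]
tcp [0.6556 0.0215 0.1587] q7 -0.96 shift [-0.2395 -1.0833  0.0432] turn -0.1461 alt 0.3539
```

send_rows:
  rows: "-0.02 -0.1 0 0;-0.04 -0.22 0 -0.02;-0.07 -0.35 0 -0.04;-0.1 -0.48 0 -0.06;-0.13 -0.61 0 -0.08;-0.16 -0.74 0 -0.1;-0.19 -0.87 0 -0.12;-0.23 -1 0 -0.14;-0.23 -1 0 -0.146;-0.23 -1 0 -0.146"

```text
clock: 47.17
tool_pos: [0.5172, 0.3046, 0.1575]
eef_rot: [0.841, 0.541, -0.012, -0.012]
contact_force: [0.4, -0.2, -2.2]
opening: 0.449
finger_force: 34.9
```

```bash
python3 -c "from h import *;snap('wrist');snap('wrist')"; python3 slot.py .087 .0 .15
```

```text
[0.5154 0.3235]
tcp [0.5202 0.2998 0.1581] q7 -0.66 shift [ 0.0651 -0.0472  0.0279] turn -0.0003 alt 0.4997
```

send_rows:
  rows: "0.065 -0.047 0.02 0;0.065 -0.047 0.028 0;0.065 -0.047 0.028 0;0.065 -0.047 0.028 0;0.065 -0.047 0.028 0"

```text
clock: 47.68
tool_pos: [0.5166, 0.3226, 0.151]
eef_rot: [0.844, 0.536, -0.011, -0.01]
contact_force: [0.7, -0.2, -3.2]
opening: 0.451
finger_force: 34.9
```

```bash
python3 -c "from h import *;snap('wrist')"; python3 slot.py .087 .0 .036
```

```text
[0.5154 0.3235]
tcp [0.5166 0.3228 0.1512] q7 -0.69 shift [0.0034 0.0064 0.384 ] turn -0.0005 alt 0.4995
```

send_rows:
  rows: "0.003 0.006 0.08 0;0.003 0.006 0.18 0;0.003 0.006 0.27 0;0.003 0.006 0.34 0;0.003 0.006 0.375 0;0.003 0.006 0.384 0;0.003 0.006 0.384 0"

```text
clock: 48.32
tool_pos: [0.5148, 0.3248, 0.0359]
eef_rot: [0.844, 0.537, -0.011, -0.01]
contact_force: [0.2, -0.3, -2.5]
opening: 0.449
finger_force: 34.9
```

send_rows:
  rows: "0 0 0 0;0 0 0 0;0 0 0 0;0 0 -0.1 0;0 0 -0.2 0;0 0 -0.33 0;0 0 -0.45 0;0 0 -0.45 0"
  jaw: -0.14

```text
clock: 48.98
tool_pos: [0.5234, 0.3262, 0.1791]
eef_rot: [0.844, 0.537, -0.003, -0.01]
contact_force: [1.1, -0.4, 0.4]
opening: 0.574
finger_force: 0.0
```

```bash
python3 look.py t8; python3 - <<'E'
from seg import *
t=hd-x*.035; print(t); go(t[0],t[1],.2,-115)
E
```

```text
(np.float64(244.0), np.float64(240.0)) 231 [472.2  58.3  44.9  34.8 -48. ] [140. 126. 107.]
drawer 3685 [169.3  20.8 124.2  26.8  -0.2] [0.044 0.047]
drawer 6428 [159.1 -91.5 136.9  27.3  -0.2] [0.039 0.047]
drawer 6235 [149.8 -37.  149.2  37.1  -1.5] [0.038 0.047]
drawer 7528 [152.3  86.6 119.3  40.1  -0.4] [0.051 0.053]
[0.515209  0.1172795]
tcp [0.5197 0.3253 0.1735] q7 -0.69 shift [-0.6349  0.2771 -0.094 ] turn -0.25 alt 0.25
```

All four tools are in the drawer, level and clear of its walls. I shut it by pushing the handle with the closed fingers.

```bash
python3 - <<'E'
from seg import *
t=hd-x*.04; print(t); go(t[0],t[1],.042,-25)
E
```

```text
[0.513096 0.112748]
tcp [0.5197 0.3253 0.1735] q7 -0.69 shift [-0.6501  0.2913  0.4325] turn 0.0 alt -0.5
```

send_rows:
  rows: "-0.11 0.05 0 0;-0.22 0.1 0 0;-0.33 0.15 0 0;-0.44 0.2 0 0;-0.55 0.25 0 0;-0.65 0.291 0 0;-0.65 0.291 0 0;-0.65 0.291 0.06 0;-0.65 0.291 0.1 0;-0.65 0.291 0.1 0"
  jaw: 1

```text
clock: 49.92
tool_pos: [0.5118, 0.111, 0.1372]
eef_rot: [0.843, 0.537, -0.014, -0.012]
contact_force: [-0.2, 0.3, 0.1]
opening: 0.006
finger_force: 0.0
```

```bash
python3 - <<'E'
from seg import *
p,d,c,P=snap("wrist"); Q=np.stack([(P[:,:,:2]-hd)@x,(P[:,:,:2]-hd)@y,P[:,:,2]],-1); k=(Q[:,:,2]>.053)&(Q[:,:,2]<.07)&(abs(Q[:,:,1])<.05)&(Q[:,:,0]<.02)&(Q[:,:,0]>-.03)
print("bar",k.sum(),np.percentile(Q[k],[2,50,98],axis=0).round(4).tolist())
t=hd-x*.04; go(t[0],t[1],.042,-25)
E
```

```text
bar 3211 [[-0.0029, -0.049, 0.0596], [0.0032, -0.001, 0.063], [0.0173, 0.049, 0.0649]]
tcp [0.5126 0.1112 0.1383] q7 -0.34 shift [0.0084 0.01   0.3207] turn -0.0 alt 0.5
```

send_rows:
  rows: "0.005 0.01 0.1 0;0.005 0.01 0.2 0;0.005 0.01 0.28 0;0.005 0.01 0.32 0;0.005 0.01 0.32 0;0.03 0.01 0.32 0;0.06 0.01 0.32 0;0.09 0.01 0.32 0;0.12 0.01 0.32 0;0.15 0.01 0.32 0"

```text
clock: 50.8
tool_pos: [0.5341, 0.1524, 0.0443]
eef_rot: [0.843, 0.537, -0.01, -0.01]
contact_force: [-0.3, -1.8, 1.0]
opening: 0.005
finger_force: 0.7
```

send_rows:
  rows: "0.05 0 0 0;0.1 0 0 0;0.15 0 0 0;0.2 0 0 0;0.25 0 0 0;0.3 0 0 0;0.35 0 0 0;0.4 0 0 0;0.45 0 0 0;0.5 0 0 0"

```text
clock: 51.63
tool_pos: [0.5968, 0.2886, 0.0428]
eef_rot: [0.843, 0.538, -0.011, -0.01]
contact_force: [-0.2, -2.3, 0.8]
opening: 0.002
finger_force: 0.8
```

```bash
python3 - <<'E'
from seg import *
s,M=pose(); print("L",(s["tool_pos"][:2]-hd)@np.c_[x,y],s["tool_pos"],s["contact_force"]); t=hd+x*.191; go(t[0],t[1],.042,-25)
E
```

```text
L [ 0.15471594 -0.00152993] [0.59677151 0.28857663 0.04284974] [-0.17737248 -2.27674708  0.8275663 ]
tcp [0.5968 0.2886 0.0428] q7 -0.55 shift [ 0.121  -0.0049  0.0021] turn 0.0001 alt -0.4999
```

send_rows:
  rows: "0.03 0 0 0;0.06 0 0 0;0.085 0 0 0;0.105 0 0 0;0.115 0 0 0;0.125 0 0 0;0.135 0 0 0;0.135 0 0 0"

```text
clock: 52.3
tool_pos: [0.6112, 0.3197, 0.0418]
eef_rot: [0.844, 0.536, -0.015, -0.01]
contact_force: [-6.6, -7.1, 6.1]
opening: 0.006
finger_force: 4.4
```

send_rows:
  rows: "0.01 0 0 0;0.02 0 0 0;0.03 0 0 0;0.03 0 0 0;0.03 0 0 0"

```text
clock: 52.72
tool_pos: [0.6112, 0.3198, 0.0417]
eef_rot: [0.845, 0.535, -0.023, -0.008]
contact_force: [-16.7, -18.7, 18.6]
opening: 0.007
finger_force: 12.4
```

send_rows:
  rows: "-0.05 0 0 0;-0.15 0 0 0;-0.25 0 -0.1 0;-0.35 0 -0.3 0;-0.45 0 -0.5 0;-0.6 0 -0.6 0;-0.75 0 -0.6 0;-0.8 0.1 -0.6 0;-0.8 0.2 -0.6 0;-0.8 0.3 -0.6 0"

```text
clock: 53.55
tool_pos: [0.6018, 0.0706, 0.224]
eef_rot: [0.845, 0.535, -0.011, -0.01]
contact_force: [0.6, -0.9, -0.1]
opening: 0.004
finger_force: 0.0
```

```bash
python3 - <<'E'
from seg import *
p,d,c,P=snap("wrist"); Q=np.stack([(P[:,:,:2]-hd)@x,(P[:,:,:2]-hd)@y,P[:,:,2]],-1); k=(Q[:,:,2]>.058)&(Q[:,:,2]<.068)&(abs(Q[:,:,1])<.05)&(Q[:,:,0]<.24)&(Q[:,:,0]>.18)
print("bar",k.sum(),np.percentile(Q[k],[2,50,98],axis=0).round(4).tolist() if k.any() else 0)
p,d,c,P=snap("top","t9"); H=P[:,:,2]
for b in blobs((H>0.006)&(H<0.25)&(P[:,:,1]<.25)&(P[:,:,0]>.38)&(P[:,:,0]<.9),80):
    v,u=np.nonzero(b); print((u.mean().round(),v.mean().round()),b.sum(),rect(P[b]))
print(pose()[0]["tool_pos"])
E
```

```text
bar 0 0
(np.float64(313.0), np.float64(88.0)) 681 [ 871.3 -119.8   71.5   56.9  -89.4]
(np.float64(405.0), np.float64(100.0)) 938 [ 839.4 -368.2   89.5   73.7   84.1]
(np.float64(258.0), np.float64(115.0)) 753 [809.4  19.1 104.   91.3  33.1]
(np.float64(345.0), np.float64(128.0)) 534 [ 776.3 -210.8   69.9   60.7   45.3]
(np.float64(382.0), np.float64(190.0)) 3775 [ 609.8 -311.5  191.5  152.2   14.2]
(np.float64(440.0), np.float64(192.0)) 872 [ 5.962e+02 -4.664e+02  1.987e+02  4.650e+01  2.000e-01]
(np.float64(509.0), np.float64(210.0)) 5633 [ 553.7 -669.7  287.7  216.7   89.7]
(np.float64(244.0), np.float64(241.0)) 230 [471.3  57.5  45.1  37.1 -49.1]
(np.float64(401.0), np.float64(254.0)) 557 [ 438.6 -361.2   71.3   68.5   65.8]
[0.60795367 0.06812101 0.22283404]
```

View pics/t9.png

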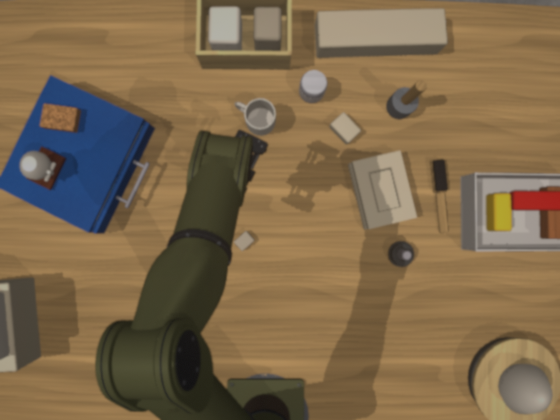

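The final top view shows the drawer against the cabinet (handle at (133,184)), an empty tool area, the ring on the spindle (401,254) and a flush pocket (385,190). I check the drawer numerically against the first picture.

```bash
python3 - <<'E'
from seg import *
c=eyes.calibration("top"); f=np.array([.6356,.3787])
for n in ["top0","t9"]:
    P=cloud(c,np.load(f"pics/{n}.npz")["d"]); u=(P[:,:,:2]-f)@x; v=(P[:,:,:2]-f)@y; H=P[:,:,2]
    k=(abs(v)<.045)&(H>.05)&(H<.07)&(u<-.03)&(u>-.1); print(n,"bar",k.sum(),np.percentile(u[k],[5,50]).round(4))
    for a in np.arange(-.032,.02,.004):
        k=(abs(v)<.13)&(u>a)&(u<a+.004); print(round(a,3),np.percentile(H[k],[10,50]).round(3) if k.any() else None,end="; ")
    print()
E
```

```text
top0 bar 230 [-0.0738 -0.0668]
-0.032 [-0.001  0.063]; -0.028 [0.079 0.083]; -0.024 [0.079 0.083]; -0.02 [0.076 0.08 ]; -0.016 [0.071 0.074]; -0.012 [0.071 0.072]; -0.008 None; -0.004 [0.097 0.097]; 0.0 [0.084 0.092]; 0.004 [0.021 0.091]; 0.008 [0.02  0.092]; 0.012 [0.02  0.091]; 0.016 [0.021 0.09 ]; 
t9 bar 152 [-0.0533 -0.0492]
-0.032 [-0.004  0.   ]; -0.028 [-0.003  0.001]; -0.024 [-0.003  0.   ]; -0.02 [-0.003  0.001]; -0.016 [0.001 0.048]; -0.012 [-0.001  0.056]; -0.008 [0.077 0.082]; -0.004 [0.079 0.083]; 0.0 [0.079 0.09 ]; 0.004 [0.075 0.095]; 0.008 [0.092 0.095]; 0.012 [0.092 0.095]; 0.016 [0.092 0.095];
```

```bash
python3 -c "
from plant import finish_job
print(finish_job())"
```

```text
the job is handed in; nothing more can be done
None
```

The job is handed in at about 54 s of the 200 s: the indent is flush in the block, the ring is down on its spindle base, all four tools are in the drawer, and the drawer is fully shut.

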